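# Fit out the power-supply training board

### The job

Fit out the brown training board. Push the orange relay down into the grey clip holder until it clicks fully home; lay the black rectifier brick flat in the middle of the white square between the clip holder and the green terminal block, and set the aluminium heat sink, fins up, centred on top of it; stand the blue capacitor upright in the middle of the white square between the terminal block and the yellow fuse block. Let go of everything at the end.

Things in the scene. Friction and masses are not known exactly. Their poses are not given: they have to be found in the camera images.
- relay: plug-in relay, loose, upright: orange body, black foot, 36 mm (x) by 28 mm (y), 54 mm tall, about 80 g. Foot ends rounded. A notch across both x ends (4.5 to 16 mm up, 3 mm deep) takes the clip holder's sprung balls. Origin: centre of its underside, z up. The same if turned half round
- rectifier: rectifier brick, loose, lies flat: black box with small brass tabs on its two narrow ends, 50 mm (its x) by 36 mm (its y), 16 mm tall, flat top. Origin: centre of its underside, z up
- heat_sink: finned heat sink, loose: bare aluminium, 42 mm (its x, along the fins) by 36 mm (its y, over the outer fins), 26 mm tall, fins up. Origin: centre of its underside, z up
- capacitor: can capacitor, loose, stands upright: blue cylinder 35 mm in diameter and 45 mm tall with a silver top. Origin: centre of its underside, z up
- clip_holder: fixed grey socket, a brass barrel at each x end. Origin: centre of underside, 6 mm above the table, z up. Slot 41 (x) by 33 mm (y): relay's long side along x. Slot floor 8 mm above origin, walls to 26, mouth flared to 32, there 53 x 45. Sprung balls reach 4.5 mm in at each x end, 16 mm up: relay rests on them 12 mm short of home; 10 N down clicks it past, onto the floor, its top then 62 mm up
- terminal_block: terminal block, fixed on the training board: green, 26 x 56 mm, 26 mm tall, a row of five steel screws on top. Origin: centre of its underside, z up
- fuse_block: fuse block, fixed on the training board: yellow base 26 x 54 mm with two brass clips and a glass tube fuse lying on top, 24 mm tall. Origin: centre of its underside, z up
- square_a: one of three identical white plates, 62 x 62 x 2 mm, fixed on the brown board, its top 8 mm above the table. Clip holder, terminal block and fuse block stand in any order at the corners of a triangle, 200 mm apart; a plate lies halfway along each side, 100 mm from the two blocks it is between, 173 mm from the third. Origin: centre of its underside, z up, x and y along its edges
- square_b: one of three identical white plates, 62 x 62 x 2 mm, fixed on the brown board, its top 8 mm above the table. Clip holder, terminal block and fuse block stand in any order at the corners of a triangle, 200 mm apart; a plate lies halfway along each side, 100 mm from the two blocks it is between, 173 mm from the third. Origin: centre of its underside, z up, x and y along its edges
- square_c: one of three identical white plates, 62 x 62 x 2 mm, fixed on the brown board, its top 8 mm above the table. Clip holder, terminal block and fuse block stand in any order at the corners of a triangle, 200 mm apart; a plate lies halfway along each side, 100 mm from the two blocks it is between, 173 mm from the third. Origin: centre of its underside, z up, x and y along its edges

How it is judged:
At the end, for the whole second after the job is handed in: Relay upright in the holder, 5 mm from its centre, underside 2.5 mm from the floor at most; rectifier and capacitor on their squares, within 14 mm of centre; heat sink on the rectifier, centres within 12 mm; all within 0.08 rad of upright, at rest, released (horizontal distance between relay and clip_holder below 0.005 m and z of relay in the frame of clip_holder between 0.006 and 0.0105 m and angle between each of relay, rectifier, heat_sink, capacitor's own z axis and vertical below 0.08 rad and ((horizontal distance between rectifier and square_a below 0.014 m and horizontal distance between square_a and clip_holder below 0.135 m and horizontal distance between square_a and terminal_block below 0.135 m and z of rectifier in the frame of square_a between -0.001 and 0.005 m) or (horizontal distance between rectifier and square_b below 0.014 m and horizontal distance between square_b and clip_holder below 0.135 m and horizontal distance between square_b and terminal_block below 0.135 m and z of rectifier in the frame of square_b between -0.001 and 0.005 m) or (horizontal distance between rectifier and square_c below 0.014 m and horizontal distance between square_c and clip_holder below 0.135 m and horizontal distance between square_c and terminal_block below 0.135 m and z of rectifier in the frame of square_c between -0.001 and 0.005 m)) and horizontal distance between heat_sink and rectifier below 0.012 m and z of heat_sink in the frame of rectifier between 0.014 and 0.019 m and ((horizontal distance between capacitor and square_a below 0.014 m and horizontal distance between square_a and terminal_block below 0.135 m and horizontal distance between square_a and fuse_block below 0.135 m and z of capacitor in the frame of square_a between -0.001 and 0.005 m) or (horizontal distance between capacitor and square_b below 0.014 m and horizontal distance between square_b and terminal_block below 0.135 m and horizontal distance between square_b and fuse_block below 0.135 m and z of capacitor in the frame of square_b between -0.001 and 0.005 m) or (horizontal distance between capacitor and square_c below 0.014 m and horizontal distance between square_c and terminal_block below 0.135 m and horizontal distance between square_c and fuse_block below 0.135 m and z of capacitor in the frame of square_c between -0.001 and 0.005 m)) and linear speed of each of relay, rectifier, heat_sink, capacitor below 0.02 m/s and angular speed of each of relay, rectifier, heat_sink, capacitor below 0.2 rad/s and contact force between each of relay, rectifier, heat_sink, capacitor and the fingers below 0.1 N); the robot touches nothing.
It also fails if it takes over 128 s, if anything falls off the work surface, if the arm or the gripper's body presses on something with over 40 N, if the wrist force passes 120 N, or if a joint passes its speed limit or range.

### The arm

A 6-joint arm with a two-finger parallel gripper is mounted at the origin on the work surface. World frame = base frame: x ahead of the robot, y to its left, z up, the work surface at z = 0. Lengths are in m, angles in rad, forces in N, time in s.
With the tool pointing down it reaches from about 0.3 to 0.875 m from the base axis. Payload 4.2 kg.
Tool frame: the origin (TCP) lies between the finger pads; the fingertips stand 17 mm ahead of it and the grasp point (between the pads) lies 2 mm behind it; z points along the fingers, x is the direction in which the jaws open and shut, and the axes are right-handed (so a half turn about z gives the same grasp; the last joint's range is limited). The gripper opens to 85 mm and grips with 20 to 120 N. Pads are 22 mm wide; open, the fingers measure 114 mm over their backs; the gripper's body (76 mm by 85 mm) begins 54 mm behind the grasp point. The pads swing forward as they close: fully open they stand 13 mm farther back than shut.
Start: joints at [-1.286, 0.32, 1.565, -0, 1.257, -0.02], TCP at [0.173, -0.549, 0.248] pointing down, gripper open.
Joint ranges: [-3.11, 3.11], [-0.84, 2.01], [0.21, 2.61], [-1.34, 4.49], [0.05, 2.63], [-2.56, 2.56]. Speed limits (rad/s): [2.57, 2.57, 3.14, 3.14, 3.14, 3.14].

### API

Orientations are given as [roll, pitch, yaw] about the fixed x, y, z axes, in that order (R = Rz(yaw) Ry(pitch) Rx(roll)).
In Python, from rig import get_obs, grab_frame, finish_job gives the robot as it stands. The module is installed in compiled form; this text tells all that it offers.
- The arm moves only by the tool send_rows, never from a script. Its argument "increments" is text: rows parted by semicolons, each of 6 numbers parted by spaces: the shift along the tool's x, y, z normalised to -1 to 1, where 1 is 0.6 m, then the turn, a rotation vector about the tool's x, y, z normalised to -1 to 1, where 1 is 120 degrees. A call has 1 to 10 rows; each row is the pose to reach, as a shift and turn from the pose commanded when the call began, along the tool's axes at that moment; what a row does not reach only later rows make up. A row lasts 1/12 s, in which the tool goes at most 41.7 mm and 7.16 degrees, less where a joint would pass 70% of its speed; a pose out of reach is approached as far as the arm can. A call with a number of a shift or a turn outside -1 to 1 is refused whole. A call with a gripper value outside its range is refused whole. "grip" is the gripper's target within -1 to 1 (shut at 1, half-way at 0, fully open at -1), set as the call begins (left out, the last holds). The fingers move at their own pace and stop on an object; "squeeze" is the grip in N (left out, the last holds). Time passes only in rows, so rows that repeat a pose let the fingers close. It gives the time, the measured TCP pose, the force and the opening at its end, in the units of the state.
- get_obs(): the state, without advancing time (a new reading comes with each control period).
- grab_frame(name): name is "scene" or "top"; returns a dict with "image" (480x640x3 uint8, red, green, blue), "fov_y" (degrees; the focal length in pixels is half the picture's height over the tangent of half this angle, whatever the lens; pixels are square), "cx", "cy" (the principal point, pixels), "T" (4x4, takes a point from camera to world coordinates). Camera axes: x right, y down, z forward; pixel columns grow to the right and rows downward; lengths in m; the calibration is good to about 2 mm. A picture is of the moment at which its call begins. There is no depth.
- finish_job(): hands the job in, once; it reports no verdict.
The state is a dict: "clock": time; "joint_positions": joint angles; "qvel": joint speeds; "effort": joint torques, N m; "ee_pos": TCP position; "tool_rot": TCP orientation; "ft_force": force on the tool from outside, world axes, zero at the start; "torque": the same for the moment, N m; "finger_gap": finger opening in m.
Only numpy, scipy, OpenCV 4.12 (cv2) and the standard library are available. Lean on these libraries where they do the work, as an engineer would, in place of code of your own. Each camera call takes 0.05 s, during which the arm holds its last target.

## Working session

There is one attempt and no reset: what is moved stays moved. The work goes in short steps, Python scripts to look and compute and a tool call to move; the robot and the scene stay as the last step left them, time stands still between calls to the robot, and variables do not carry over. Pictures are saved under pics/ and viewed, and the job is handed in when it is done.

Besides the shell and the picture viewer there is one more tool, called after ">>>" as name(argument=value, ...) on one line, values as JSON. send_rows: Moves the arm, as the interface text tells. Its arguments: {"type":"object","properties":{"increments":{"type":"string"},"grip":{"type":"number"},"squeeze":{"type":"number"}},"required":["increments"]}

```bash
mkdir -p pics; python3 - <<'E'
from rig import get_obs, grab_frame
import cv2,numpy as np
print(get_obs())
for n in("scene","top"):
    f=grab_frame(n); cv2.imwrite(f"pics/{n}0.png",f["image"][:,:,::-1]); print(n,f["fov_y"],f["cx"],f["cy"],np.round(f["T"],4).tolist())
E
ls
```

```text
{'clock': 0.0, 'joint_positions': array([-1.28598835e+00,  3.20299526e-01,  1.56569233e+00,  1.19127572e-05,
        1.25741628e+00, -1.99983071e-02]), 'qvel': array([-0.00100195,  0.00126436,  0.0010631 ,  0.00054267, -0.00180258,
       -0.00011873]), 'effort': array([ 1.75915227e-05, -4.15524459e+01, -2.34160709e+01,  1.97558825e-05,
        8.30148405e-03, -4.29010981e-06]), 'ee_pos': array([ 0.17243844, -0.54805394,  0.2474727 ]), 'tool_rot': array([-3.14154503e+00,  1.81489290e-03, -1.26599368e+00]), 'ft_force': array([-0.43066424, -0.01143428, -0.40385663]), 'torque': array([ 0.03975671, -0.01987599,  0.02864848]), 'finger_gap': 0.08507425946002405}
scene 42.27596608593376 316.33823330132856 242.02574700475748 [[-0.4921, 0.7004, -0.517, 1.1439], [0.8704, 0.3852, -0.3066, 0.3805], [-0.0156, -0.6009, -0.7992, 1.0064], [0.0, 0.0, 0.0, 1.0]]
top 57.31896022934524 320.6159665410527 243.13284157089575 [[0.0264, -0.9822, 0.1858, 0.3743], [-0.9994, -0.0217, 0.0273, -0.0104], [-0.0227, -0.1864, -0.9822, 0.8047], [0.0, 0.0, 0.0, 1.0]]
pics
```

View pics/scene0.png

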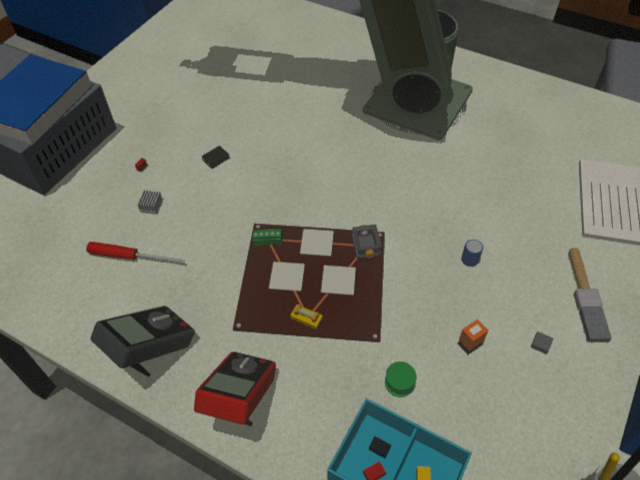

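View pics/top0.png

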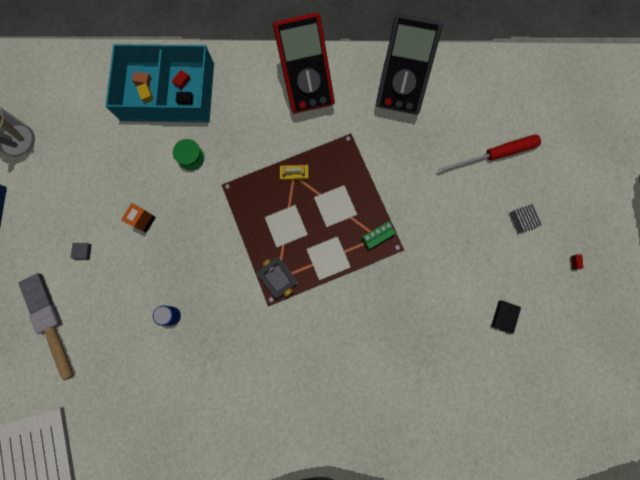

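The top view shows the relay near (137,217), capacitor (166,316), heat sink (526,218) and rectifier (506,317). The clip holder is at (277,277), terminal block (380,236) and fuse block (294,172). Next I zoom in.

```bash
cat > h.py <<'E'
import numpy as np,cv2
from rig import get_obs, grab_frame
from scipy.spatial.transform import Rotation as Ro
def foc(f): return f["image"].shape[0]/2/np.tan(np.radians(f["fov_y"]/2))
def ray(f,uv):
    uv=np.atleast_2d(np.float64(uv)); F=foc(f)
    d=np.c_[(uv[:,0]-f["cx"])/F,(uv[:,1]-f["cy"])/F,np.ones(len(uv))]@f["T"][:3,:3].T
    return f["T"][:3,3],d
def onz(f,uv,z):
    o,d=ray(f,uv); return (o+d*((z-o[2])/d[:,2])[:,None])[:,:2]
def proj(f,p):
    p=np.atleast_2d(p); c=(p-f["T"][:3,3])@f["T"][:3,:3]; F=foc(f)
    return c[:,:2]/c[:,2:]*F+[f["cx"],f["cy"]]
def crop(f,name,u,v,w,h,s):
    im=f["image"][v:v+h,u:u+w,::-1]; cv2.imwrite(name,cv2.resize(im,None,fx=s,fy=s,interpolation=cv2.INTER_CUBIC))
E
python3 - <<'E'
from h import *
f=grab_frame("top"); crop(f,"pics/board.png",215,130,195,180,4)
a=np.zeros((400,800,3),np.uint8)
for i,(u,v) in enumerate([(110,190),(140,290),(500,190),(480,290)]):
    a[(i//2)*200:(i//2)*200+200,(i%2)*400:(i%2)*400+400]=0
    a[(i//2)*200:(i//2)*200+200,(i%2)*400:(i%2)*400+280]=cv2.resize(f["image"][v:v+50,u:u+70,::-1],(280,200),interpolation=cv2.INTER_CUBIC)
cv2.imwrite("pics/objs.png",a)
s=grab_frame("scene"); crop(s,"pics/sboard.png",230,215,165,130,4)
np.save("f0.npy",{"top":f,"scene":s},allow_pickle=True)
E
```

```text
(no output)
```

View pics/board.png

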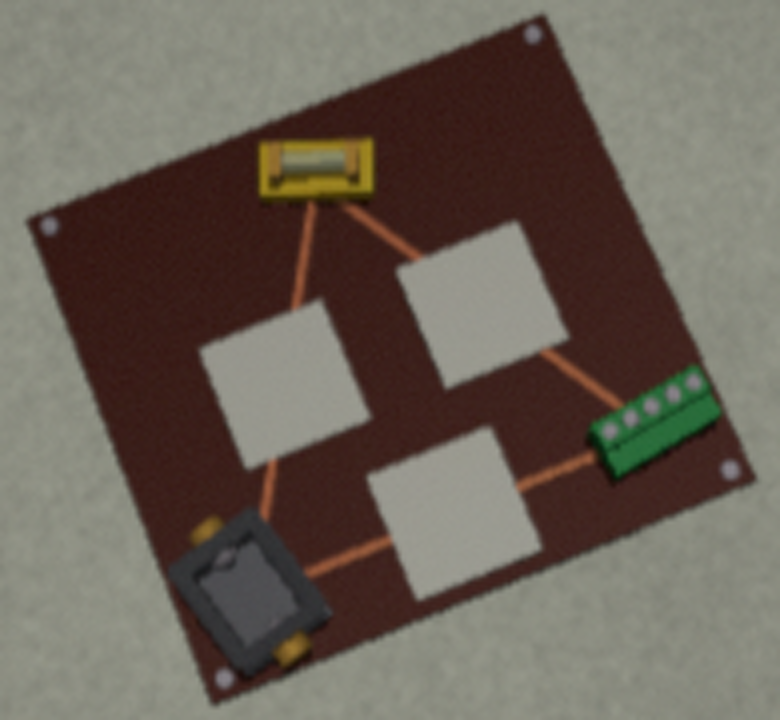

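View pics/objs.png

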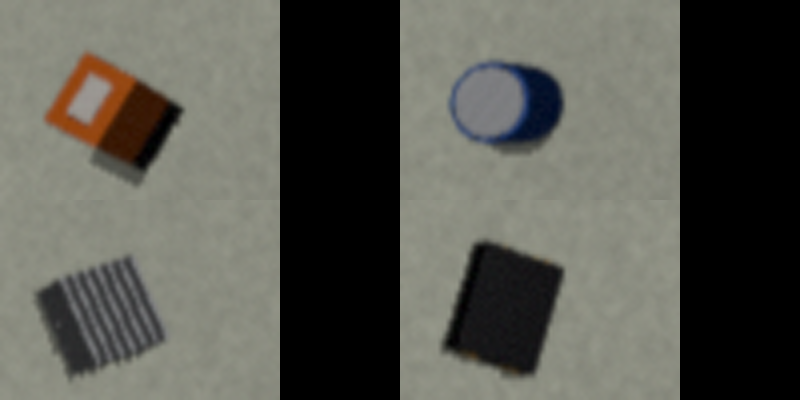

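View pics/sboard.png

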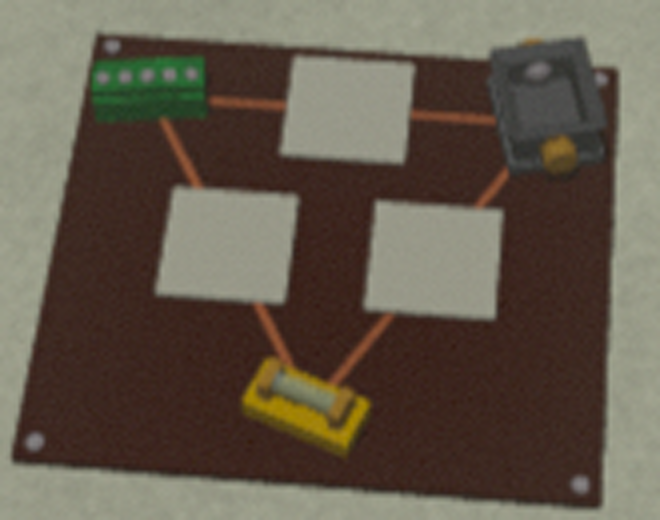

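```bash
cat > meas.py <<'E'
from h import *
D=np.load("f0.npy",allow_pickle=True).item()
def info(n,mask,zs,roi,mn=60):
    f=D[n]; m=np.zeros_like(mask); u,v,w,h=roi; m[v:v+h,u:u+w]=mask[v:v+h,u:u+w]
    m=m.astype(np.uint8)*255
    cs,_=cv2.findContours(m,cv2.RETR_EXTERNAL,cv2.CHAIN_APPROX_NONE)
    for c in cs:
        if cv2.contourArea(c)<mn: continue
        M=cv2.moments(c); p=(M['m10']/M['m00'],M['m01']/M['m00'])
        for z in zs:
            w_=onz(f,c[:,0],z).astype(np.float32); r=cv2.minAreaRect(w_*1000)
            print(n,np.round(p,1),"z",z,"cent",np.round(onz(f,p,z)[0]*1000,1),"rect c",np.round(r[0],1),"size",np.round(r[1],1),"ang",round(r[2],1))
for n,rb in (("top",(215,130,195,180)),("scene",(230,215,165,130))):
    im=D[n]["image"]; hsv=cv2.cvtColor(im,cv2.COLOR_RGB2HSV); H,S,V=[hsv[...,i].astype(int) for i in range(3)]
    print("== squares"); info(n,(S<45)&(V>135),[.008],(rb[0]+20,rb[1]+10,rb[2]-40,rb[3]-15),200)
    print("fuse"); info(n,(H>20)&(H<32)&(S>150)&(V>80),[.006,.018],rb,30)
    print("term"); info(n,(H>45)&(H<85)&(S>100),[.020,.032],rb)
    print("relay");r=(100,190,70,60) if n=="top" else (450,310,50,50)
    info(n,(H<15)&(S>150)&(V>150),[.054],r,30)
    info(n,(V>0)&(S>60)|(V<70),[.0,.054],r,30)
    print("cap");r=(140,290,60,50) if n=="top" else (450,230,50,45)
    info(n,(H>105)&(H<130)&(S>80),[0,.045],r,30)
    info(n,(V>110)&(S>10)&(S<60)&(H>105)&(H<130),[.045],r,30)
    print("rect"); r=(480,290,60,55) if n=="top" else (190,140,50,35)
    info(n,V<75,[0,.016],r,30)
E
python3 meas.py; python3 - <<'E'
from h import *
D=np.load("f0.npy",allow_pickle=True).item()
s=D["scene"];a=np.zeros((600,800,3),np.uint8)
for i,(u,v) in enumerate([(440,305),(440,230),(120,180),(185,135)]):
    a[(i//2)*300:(i//2)*300+280,(i%2)*400:(i%2)*400+392]=cv2.resize(s["image"][v:v+50,u:u+70,::-1],(392,280),interpolation=cv2.INTER_CUBIC)
cv2.imwrite("pics/objs_s.png",a)
crop(D["top"],"pics/hold.png",250,250,60,55,10)
E
```

```text
== squares
top [351.3 288.9] z 0.008 cent [442.  -45.9] rect c [455.9 -12.4] size [ 83.4 205.5] ang 1.4
top [328.  257.9] z 0.008 cent [497.8  -2.6] rect c [498.2  -2.5] size [59.9 61. ] ang 23.4
top [245.2 277.7] z 0.008 cent [457.8 147.8] rect c [474.5 163.2] size [160.8  52.1] ang 23.4
top [285.5 225.7] z 0.008 cent [556.8  78. ] rect c [556.9  77.9] size [59.8 59.9] ang 23.9
top [335.  205.6] z 0.008 cent [597.3 -13.3] rect c [597.3 -13.4] size [60.  60.1] ang 23.7
top [377.8 164.4] z 0.008 cent [680.1 -93.2] rect c [657.7 -82.8] size [ 63.5 145.1] ang 89.9
top [266.2 152.4] z 0.008 cent [700.8 121.4] rect c [719.8 103.3] size [ 68.5 194.3] ang 23.8
fuse
top [295.3 174.2] z 0.006 cent [658.5  63.7] rect c [663.4  66.4] size [27.1 54.9] ang 5.5
top [295.3 174.2] z 0.018 cent [654.2  62.6] rect c [659.1  65.2] size [26.6 54.1] ang 5.5
term
top [377.6 235.7] z 0.02 cent [538.8 -92. ] rect c [540.3 -93.5] size [28.4 60.2] ang 31.2
top [377.6 235.7] z 0.032 cent [536.3 -90.7] rect c [537.8 -92.2] size [28.  59.3] ang 31.2
relay
top [137.8 217.6] z 0.0 cent [568.3 361.6] rect c [568.6 
[... 1236 characters left out ...]
.2] size [36.9 55.3] ang 32.4
relay
scene [474.9 329.5] z 0.054 cent [560.4 348.4] rect c [560.2 348.3] size [26.  32.1] ang 64.8
scene [472.4 336. ] z 0.0 cent [542.  347.3] rect c [541.9 346.5] size [44.2 63.6] ang 64.9
scene [472.4 336. ] z 0.054 cent [574.3 349.1] rect c [574.2 348.3] size [41.8 60.2] ang 64.9
cap
scene [470.4 257.4] z 0 cent [378.9 280.9] rect c [373.5 281.4] size [49.5 34.1] ang 11.6
scene [470.4 257.4] z 0.045 cent [413.1 285.3] rect c [408.  285.8] size [47.3 32.5] ang 11.6
rect
scene [215.5 156.8] z 0 cent [ 392.4 -325.5] rect c [ 392.5 -326. ] size [46.1 54.4] ang 71.7
scene [215.5 156.8] z 0.016 cent [ 404.4 -314.3] rect c [ 404.4 -314.7] size [45.4 53.5] ang 71.7
```

View pics/objs_s.png

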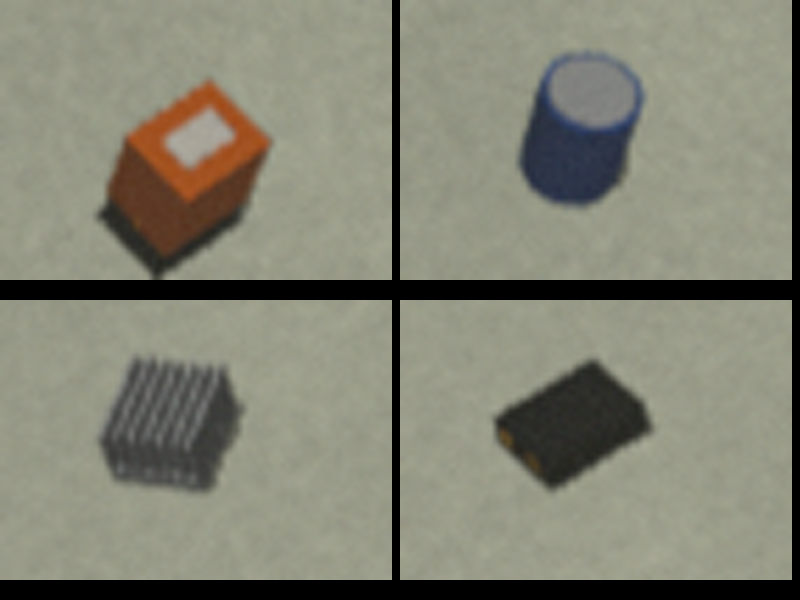

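View pics/hold.png

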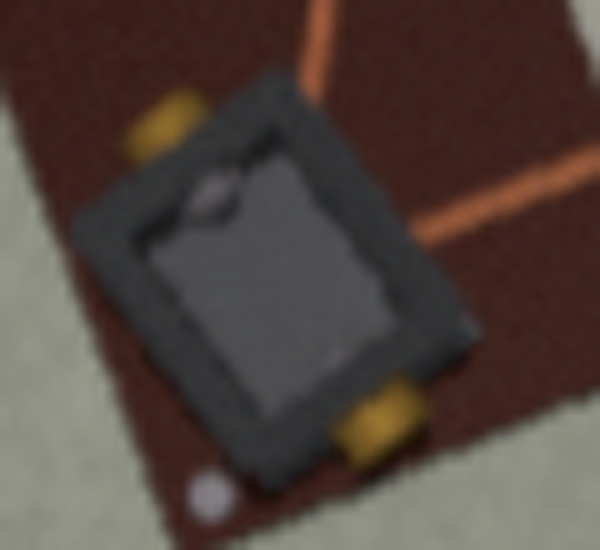

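```bash
cat > m2.py <<'E'
from h import *
D=np.load("f0.npy",allow_pickle=True).item()
def q(lbl,n,pts,off,pan,s,z):
    p=(np.array(pts,float)-pan)/s+off-0.5+0.5/s
    w=onz(D[n],p,z)*1000; e=np.diff(np.r_[w,w[:1]],axis=0)
    print(lbl,n,"c",np.round(w.mean(0),1),"len",np.round(np.hypot(*e.T),1),"ang",np.round(np.degrees(np.arctan2(e[:,1],e[:,0])),1))
q("relay","top",[(88,53),(133,80),(97,147),(45,120)],(110,190),(0,0),4,.054)
q("relay","scene",[(210,80),(270,143),(190,200),(126,138)],(440,305),(0,0),5.6,.054)
q("cap","top",[(489,102)],(140,290),(400,0),4,.045)
q("cap","scene",[(594,92)],(440,230),(400,0),5.6,.045)
q("hs","top",[(63,278),(130,257),(165,340),(100,363)],(500,190),(0,200),4,.026)
q("hsbase","top",[(37,292),(72,378)],(500,190),(0,200),4,0)
q("hs","scene",[(135,358),(225,368),(200,450),(103,438)],(120,180),(0,300),5.6,.026)
q("rect","top",[(490,245),(563,268),(533,375),(460,350)],(480,290),(400,200),4,.016)
q("rect","scene",[(592,360),(645,405),(555,470),(497,420)],(185,135),(400,300),5.6,.016)
q("hold","top",[(285,65),(480,335),(265,480),(75,215)],(250,250),(0,0),10,.038)
q("slotfloor","top",[(285,150),(390,325),(275,415),(155,245)],(250,250),(0,0),10,.014)
q("barrel","top",[(168,125),(383,425)],(250,250),(0,0),10,.022)
q("hold","scene",[(490,48),(585,40),(605,122),(510,137)],(230,215),(0,0),4,.038)
E
python3 m2.py
```

```text
relay top c [560.7 347.1] len [24.7 33.5 27.3 35. ] ang [-119.1  157.3   64.5  -27.2]
relay scene c [560.3 348.7] len [26.9 33.7 27.1 35.4] ang [  63.3  -25.3 -113.2  154.4]
cap top c [385.9 280.8] len [0.] ang [0.]
cap scene c [384.3 281.9] len [0.] ang [0.]
hs top c [ 578.1 -362.5] len [32.4 40.6 31.6 41.7] ang [ -71.1 -161.1  110.8   20. ]
hsbase top c [ 572.1 -345.9] len [43.1 43.1] ang [-161.2   18.8]
hs scene c [ 578.1 -360. ] len [35.5 40.6 37.7 40. ] ang [ 110.5   25.   -70.2 -158.1]
rect top c [ 399.  -320.1] len [32.7 49.1 32.6 48.5] ang [-106.5  161.5   72.3  -18.4]
rect scene c [ 399.5 -317.9] len [35.1 48.1 38.2 48.3] ang [  71.9  -13.1 -107.5  163.3]
hold top c [457.5  85.7] len [59.4 44.9 57.9 45.3] ang [-142.3  125.6   38.1  -52.5]
slotfloor top c [458.2  88.5] len [37.5 26.1 38.1 29.1] ang [-147.   129.8   37.5  -51.9]
barrel top c [459.   87.9] len [67. 67.] ang [-142.2   37.8]
hold scene c [457.5  88.2] len [47.6 51.4 47.2 55.5] ang [ 124.9   37.   -50.1 -142.5]
```

```bash
cat > go.py <<'E'
# usage: go.py x y z yawdeg  (mm) : prints increments from current pose; uses measured state averaged w/ FK-free reading
import sys; from h import *
a=[float(v) for v in sys.argv[1:5]]
o=get_obs(); p=o["ee_pos"]; R=Ro.from_euler("xyz",o["tool_rot"])
T=Ro.from_euler("xyz",[np.pi,0,np.radians(a[3])])
d=R.inv().apply(np.array(a[:3])/1000-p); r=(R.inv()*T).as_rotvec()
print("pos",np.round(p*1000,1),"rot",np.round(np.degrees(o["tool_rot"]),2),"q",np.round(o["joint_positions"],2),"F",np.round(o["ft_force"],1),"gap",round(o["finger_gap"]*1000,1),"t",round(o["clock"],2))
print("inc",np.round(d/.6,4),np.round(r/np.radians(120),4),"rows>=",np.linalg.norm(d)/.0417,np.degrees(np.linalg.norm(r))/7.16)
E
for i in 1 2 3; do python3 go.py 399.3 -319.3 120 -108.3; done
```

```text
pos [ 172.5 -548.3  247.8] rot [-1.800e+02  6.000e-02 -7.254e+01] q [-1.29  0.32  1.57  0.    1.26 -0.02] F [-0.4 -0.9  0.4] gap 85.4 t 0.2
inc [-0.2503 -0.4751  0.2133] [1.00e-04 5.00e-04 2.98e-01] rows>= 8.314132562139557 4.994963245258606
pos [ 172.5 -548.3  247.8] rot [-1.800e+02  6.000e-02 -7.254e+01] q [-1.29  0.32  1.57  0.    1.26 -0.02] F [-0.4 -0.9  0.4] gap 85.4 t 0.2
inc [-0.2503 -0.4751  0.2133] [1.00e-04 5.00e-04 2.98e-01] rows>= 8.314132562139557 4.994963245258606
pos [ 172.5 -548.3  247.8] rot [-1.800e+02  6.000e-02 -7.254e+01] q [-1.29  0.32  1.57  0.    1.26 -0.02] F [-0.4 -0.9  0.4] gap 85.4 t 0.2
inc [-0.2503 -0.4751  0.2133] [1.00e-04 5.00e-04 2.98e-01] rows>= 8.314132562139557 4.994963245258606
```

>>> send_rows(increments="-0.25 -0.475 0.213 0 0 0.298;-0.25 -0.475 0.213 0 0 0.298;-0.25 -0.475 0.213 0 0 0.298;-0.25 -0.475 0.213 0 0 0.298;-0.25 -0.475 0.213 0 0 0.298;-0.25 -0.475 0.213 0 0 0.298;-0.25 -0.475 0.213 0 0 0.298;-0.25 -0.475 0.213 0 0 0.298;-0.25 -0.475 0.213 0 0 0.298;-0.25 -0.475 0.213 0 0 0.298", grip=-0.3, squeeze=50)

```text
clock: 1.03
ee_pos: [0.4008, -0.3163, 0.1185]
tool_rot: [3.138, 0.003, -1.886]
ft_force: [-0.3, 0.4, 0.6]
finger_gap: 0.0556
```

>>> send_rows(increments="0 0 0 0 0 0;0 0 0 0 0 0;0 0 0 0 0 0")

```text
clock: 1.28
ee_pos: [0.399, -0.321, 0.1211]
tool_rot: [-3.141, -0.001, -1.891]
ft_force: [0.0, -0.4, 0.9]
finger_gap: 0.0559
```

```bash
python3 go.py 399.3 -319.3 30 -108.3; python3 -c "
from h import *
f=grab_frame('top'); crop(f,'pics/r1.png',430,250,140,120,5)
f=grab_frame('scene'); crop(f,'pics/r1s.png',150,90,140,110,5)"
```

```text
pos [ 399.  -321.   121.1] rot [-1.7994e+02 -4.0000e-02 -1.0837e+02] q [-0.7   0.34  1.89 -0.    0.91  1.19] F [ 0.  -0.4  0.9] gap 55.9 t 1.28
inc [-0.0029  0.0006  0.1518] [-0.0005 -0.0004 -0.0006] rows>= 2.184397876005069 0.014455832621597626
```

View pics/r1.png

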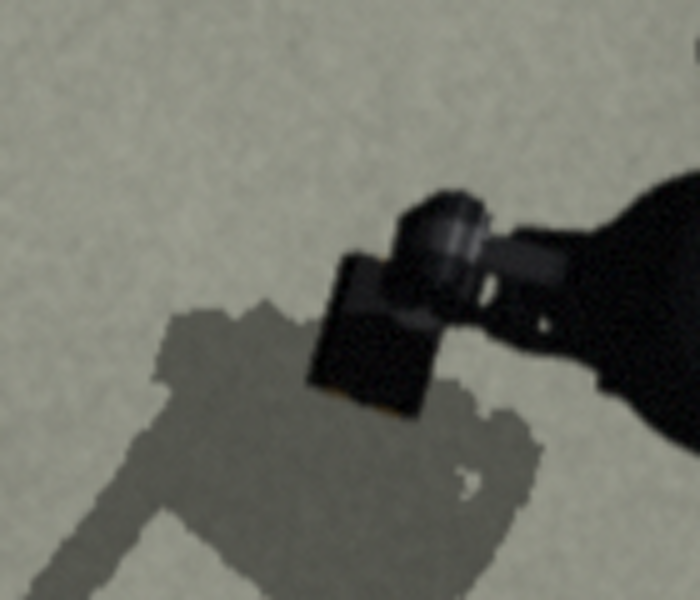

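View pics/r1s.png

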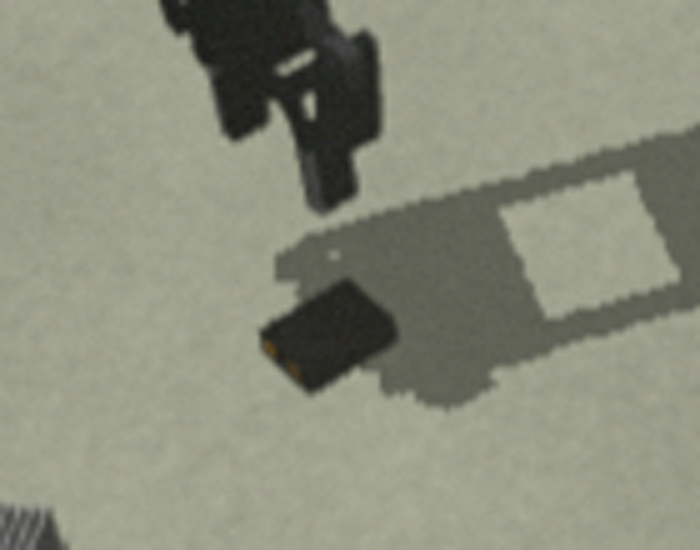

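The gripper sits above the brick, which is clear and in place. I descend, watching the force.

>>> send_rows(increments="-0.002 0 0.06 0 0 0;-0.002 0 0.11 0 0 0;-0.002 0 0.14 0 0 0;-0.002 0 0.152 0 0 0;-0.002 0 0.152 0 0 0;-0.002 0 0.152 0 0 0")

```text
clock: 1.88
ee_pos: [0.4, -0.3196, 0.0299]
tool_rot: [-3.141, -0.0, -1.891]
ft_force: [0.3, -0.6, 0.2]
finger_gap: 0.0556
```

>>> send_rows(increments="0 0 0.006 0 0 0;0 0 0.012 0 0 0;0 0 0.012 0 0 0;0 0 0.012 0 0 0")

```text
clock: 2.22
ee_pos: [0.4, -0.3189, 0.0226]
tool_rot: [-3.141, -0.0, -1.89]
ft_force: [-0.5, -0.1, -0.4]
finger_gap: 0.0558
```

```bash
python3 go.py 399.3 -319.3 20 -108.3; python3 -c "
from h import *
f=grab_frame('top'); crop(f,'pics/r2.png',430,250,140,120,5)
f=grab_frame('scene'); crop(f,'pics/r2s.png',150,90,140,110,5)"
```

```text
pos [ 400.  -318.9   22.6] rot [-1.7995e+02 -2.0000e-02 -1.0829e+02] q [-0.7   0.48  1.99 -0.    0.67  1.19] F [-0.5 -0.1 -0.4] gap 55.8 t 2.22
inc [0.001  0.0009 0.0043] [-0.0004 -0.0002  0.0001] rows>= 0.06412341807168577 0.0074488639004917844
```

View pics/r2s.png

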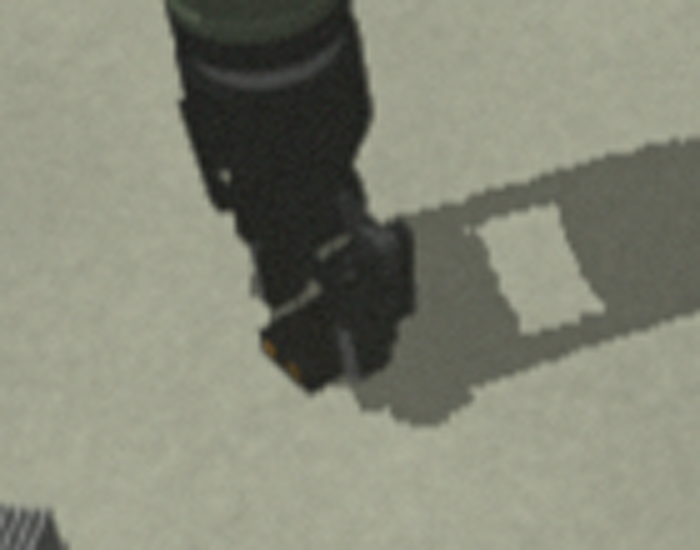

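The fingers straddle the brick with no contact force, so I close.

>>> send_rows(increments="0 0 0.002 0 0 0;0 0 0.002 0 0 0;0 0 0.002 0 0 0;0 0 0.002 0 0 0;0 0 0.002 0 0 0;0 0 0.002 0 0 0", grip=0.6, squeeze=50)

```text
clock: 2.82
ee_pos: [0.4, -0.3189, 0.0212]
tool_rot: [-3.141, -0.0, -1.89]
ft_force: [-0.5, 0.3, 4.8]
finger_gap: 0.0344
```

>>> send_rows(increments="0 0 -0.03 0 0 0;0 0 -0.06 0 0 0;0 0 -0.1 0 0 0;0 0 -0.1 0 0 0")

```text
clock: 3.15
ee_pos: [0.4015, -0.3203, 0.0841]
tool_rot: [-3.135, -0.003, -1.89]
ft_force: [1.2, -0.3, 0.1]
finger_gap: 0.0346
```

```bash
python3 go.py 497.6 -2.4 100 -66.3; python3 -c "
from h import *
f=grab_frame('top'); crop(f,'pics/r3.png',430,250,140,120,5)
f=grab_frame('scene'); crop(f,'pics/r3s.png',150,90,140,110,5)"
```

```text
pos [ 401.5 -320.3   84.1] rot [-1.7964e+02 -1.5000e-01 -1.0829e+02] q [-0.7   0.39  1.93 -0.    0.81  1.19] F [ 1.2 -0.3  0.1] gap 34.6 t 3.15
inc [-0.5532  0.0141 -0.0281] [-0.0024 -0.0023 -0.3499] rows>= 7.97205084541027 5.86498918995868
```

View pics/r3s.png

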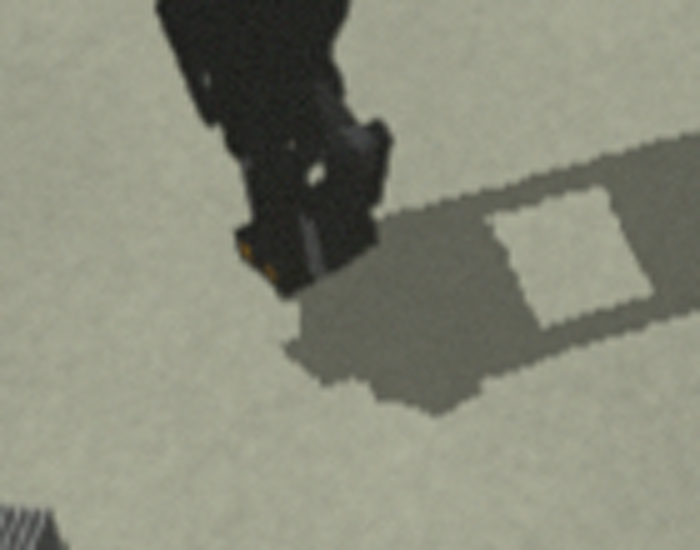

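Brick held. Moving to the square between the clip holder and terminal block.

>>> send_rows(increments="0 0 -0.02 0 0 0;-0.553 0.014 -0.028 0 0 -0.35;-0.553 0.014 -0.028 0 0 -0.35;-0.553 0.014 -0.028 0 0 -0.35;-0.553 0.014 -0.028 0 0 -0.35;-0.553 0.014 -0.028 0 0 -0.35;-0.553 0.014 -0.028 0 0 -0.35;-0.553 0.014 -0.028 0 0 -0.35;-0.553 0.014 -0.028 0 0 -0.35;-0.553 0.014 -0.028 0 0 -0.35")

```text
clock: 4.08
ee_pos: [0.4971, 0.0047, 0.0964]
tool_rot: [-3.141, 0.002, -1.151]
ft_force: [1.4, -0.9, -2.0]
finger_gap: 0.0349
```

>>> send_rows(increments="0 0 0 0 0 0;0 0 0 0 0 0;0 0 0 0 0 0;0 0 0 0 0 0")

```text
clock: 4.42
ee_pos: [0.4953, -0.0025, 0.0972]
tool_rot: [3.14, 0.0, -1.159]
ft_force: [0.1, -0.2, -1.9]
finger_gap: 0.0345
```

```bash
python3 go.py 497.6 -2.4 40 -66.3
```

```text
pos [495.3  -2.5  97.2] rot [ 1.7993e+02  2.0000e-02 -6.6430e+01] q [-0.03  0.35  1.95 -0.    0.84  1.13] F [ 0.1 -0.2 -1.9] gap 34.5 t 4.42
inc [ 0.0014 -0.0037  0.0953] [ 0.0006  0.0001 -0.001 ] rows>= 1.3729779391840329 0.020442215653649346
```

>>> send_rows(increments="0.0014 -0.0037 0.05 0 0 -0.001;0.0014 -0.0037 0.08 0 0 -0.001;0.0014 -0.0037 0.1 0 0 -0.001;0.0014 -0.0037 0.108 0 0 -0.001;0.0014 -0.0037 0.108 0 0 -0.001;0.0014 -0.0037 0.108 0 0 -0.001")

```text
clock: 4.92
ee_pos: [0.4986, -0.0017, 0.0332]
tool_rot: [-3.141, -0.0, -1.156]
ft_force: [0.0, 0.2, -1.0]
finger_gap: 0.0347
```

```bash
python3 go.py 497.6 -2.4 29 -66.3; python3 -c "
from h import *
f=grab_frame('top'); crop(f,'pics/r4.png',250,200,150,110,5)
f=grab_frame('scene'); crop(f,'pics/r4s.png',240,170,150,110,5)"
```

```text
pos [498.6  -1.7  33.2] rot [-1.7998e+02 -2.0000e-02 -6.6250e+01] q [-0.03  0.45  2.01 -0.    0.68  1.13] F [ 0.   0.2 -1. ] gap 34.7 t 4.92
inc [0.0004 0.0019 0.007 ] [-0.0002 -0.0001  0.0004] rows>= 0.10442858520717875 0.007434870476389029
```

View pics/r4s.png

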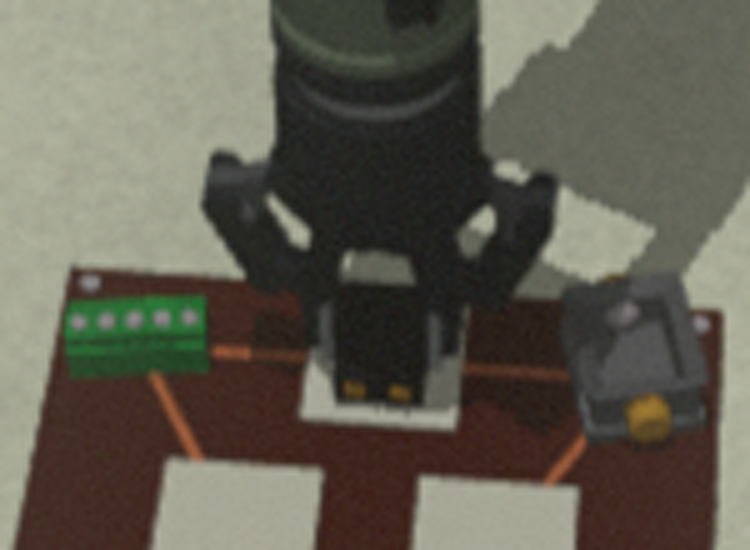

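View pics/r4.png

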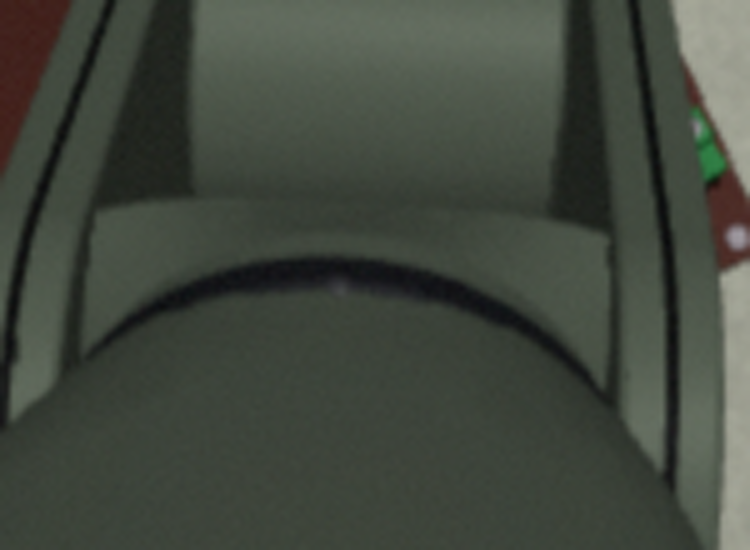

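The brick hangs over the plate, clear of both neighbours. Lowering and releasing.

>>> send_rows(increments="0 0.001 0.004 0 0 0;0 0.001 0.007 0 0 0;0 0.001 0.007 0 0 0;0 0.001 0.007 0 0 0")

```text
clock: 5.35
ee_pos: [0.4982, -0.0013, 0.0293]
tool_rot: [-3.141, -0.001, -1.155]
ft_force: [-0.1, -0.6, 3.9]
finger_gap: 0.0342
```

>>> send_rows(increments="0 0 0 0 0 0;0 0 0 0 0 0;0 0 0 0 0 0;0 0 0 0 0 0", grip=-0.25)

```text
clock: 5.68
ee_pos: [0.4977, -0.0012, 0.0286]
tool_rot: [3.141, 0.0, -1.155]
ft_force: [-0.7, 0.1, 0.7]
finger_gap: 0.0536
```

>>> send_rows(increments="0 0 -0.03 0 0 0;0 0 -0.08 0 0 0;0 0 -0.15 0 0 0;0 0 -0.2 0 0 0;0 0 -0.2 0 0 0;0 0 -0.2 0 0 0")

```text
clock: 6.18
ee_pos: [0.4988, -0.0012, 0.1504]
tool_rot: [-3.138, -0.002, -1.155]
ft_force: [-0.1, 0.0, -1.3]
finger_gap: 0.0533
```

```bash
python3 go.py 578 -362 120 -70.5; python3 -c "
from h import *
f=grab_frame('scene'); crop(f,'pics/r5s.png',240,170,150,110,5)"
```

```text
pos [498.8  -1.2 150.4] rot [-1.7977e+02 -1.1000e-01 -6.6170e+01] q [-0.03  0.29  1.88 -0.    0.97  1.13] F [-0.1  0.  -1.3] gap 53.3 t 6.18
inc [0.6033 0.1224 0.0514] [-0.0019 -0.0009  0.036 ] rows>= 8.88828096562277 0.6051980813619557
```

View pics/r5s.png

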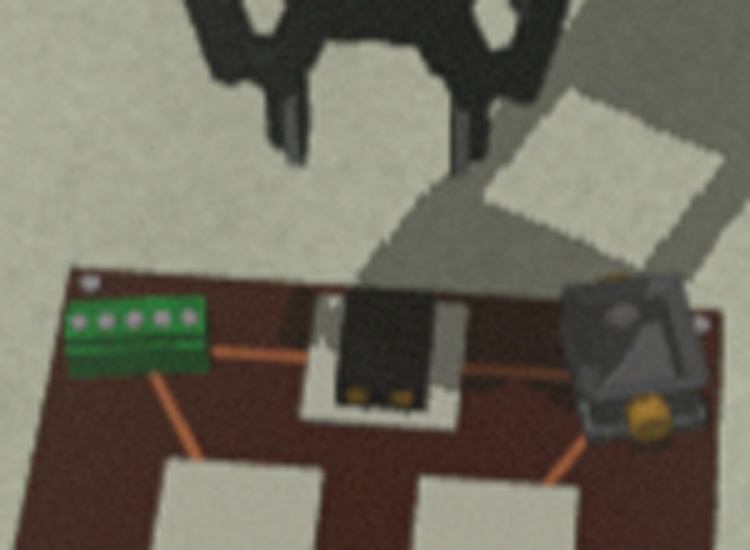

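The brick lies on the plate. On to the heat sink.

>>> send_rows(increments="0.603 0.122 0 0 0 0.036;0.603 0.122 0 0 0 0.036;0.603 0.122 0 0 0 0.036;0.603 0.122 0 0 0 0.036;0.603 0.122 0.02 0 0 0.036;0.603 0.122 0.04 0 0 0.036;0.603 0.122 0.05 0 0 0.036;0.603 0.122 0.05 0 0 0.036;0.603 0.122 0.05 0 0 0.036;0.603 0.122 0.05 0 0 0.036")

```text
clock: 7.07
ee_pos: [0.5762, -0.3677, 0.1138]
tool_rot: [3.138, 0.001, -1.235]
ft_force: [-0.5, 0.6, 0.3]
finger_gap: 0.0533
```

>>> send_rows(increments="0 0 0 0 0 0;0 0 0 0 0 0;0 0 0 0 0 0;0 0 0 0 0 0")

```text
clock: 7.4
ee_pos: [0.5769, -0.3602, 0.1187]
tool_rot: [3.141, 0.001, -1.229]
ft_force: [0.4, -0.4, 0.0]
finger_gap: 0.0535
```

```bash
python3 go.py 578 -362 24 -70.5; python3 - <<'E'
from h import *
f=grab_frame("top"); crop(f,"pics/b6.png",300,225,60,60,10); crop(f,"pics/h6.png",460,160,140,110,5)
g=grab_frame("scene"); crop(g,"pics/b6s.png",290,210,60,60,10); crop(g,"pics/h6s.png",110,120,140,110,5)
for f,n in((f,(305,230,50,52)),(g,(296,215,40,45))):
    im=f["image"]; V=im.max(2); u,v,w,h=n
    m=(im[...,1]<60)&(im[...,0]<50)&(im.max(2)-im.min(2)<15)
    M=np.zeros_like(m); M[v:v+h,u:u+w]=m[v:v+h,u:u+w]
    cs,_=cv2.findContours(M.astype(np.uint8),0,1); c=max(cs,key=cv2.contourArea)
    r=cv2.minAreaRect((onz(f,c[:,0],.016)*1000).astype(np.float32)); print(r)
E
```

```text
pos [ 576.9 -360.2  118.7] rot [ 1.7998e+02  4.0000e-02 -7.0410e+01] q [-0.58  0.58  1.48  0.    1.09  0.65] F [ 0.4 -0.4  0. ] gap 53.5 t 7.4
inc [ 0.0036 -0.0008  0.1579] [0.0002 0.0003 0.0008] rows>= 2.2725647217989233 0.013909283518527155
((497.9815673828125, -2.1256866455078125), (48.835506439208984, 33.570125579833984), 24.07368278503418)
((496.36212158203125, -2.703411102294922), (55.14472198486328, 33.49006652832031), 24.446577072143555)
```

View pics/b6.png

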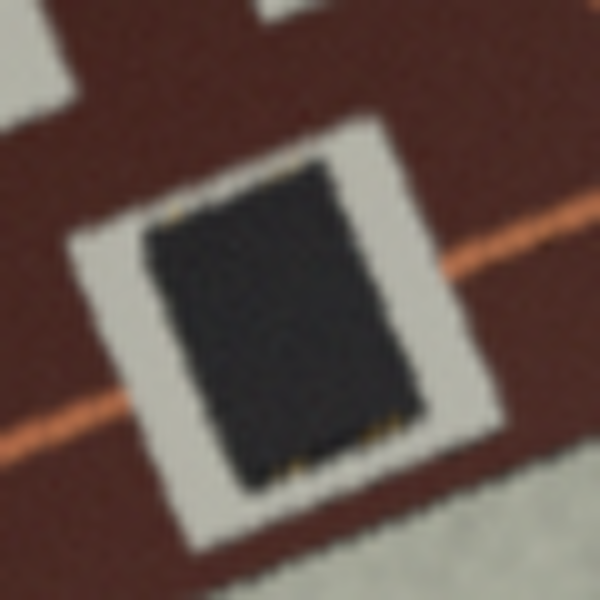

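View pics/h6s.png

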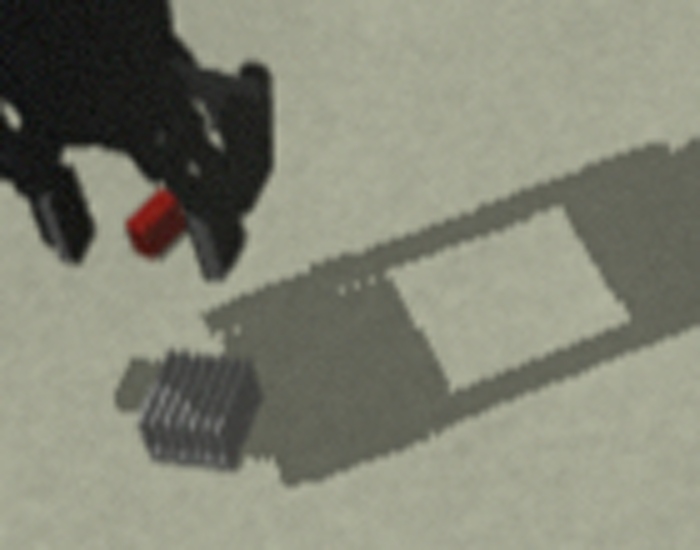

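The brick is centred within about 1 mm, and the fingers are aligned over the heat sink.

>>> send_rows(increments="0.003 -0.001 0.06 0 0 0.001;0.003 -0.001 0.11 0 0 0.001;0.003 -0.001 0.145 0 0 0.001;0.003 -0.001 0.156 0 0 0.001;0.003 -0.001 0.156 0 0 0.001;0.003 -0.001 0.156 0 0 0.001")

```text
clock: 8.0
ee_pos: [0.5788, -0.3633, 0.0262]
tool_rot: [-3.141, -0.001, -1.232]
ft_force: [-0.4, 0.1, -0.6]
finger_gap: 0.0532
```

>>> send_rows(increments="0 0 0 0 0 0;0 0 0 0 0 0;0 0 0 0 0 0;0 0 0 0 0 0;0 0 0 0 0 0;0 0 0 0 0 0", grip=0.6, squeeze=40)

```text
clock: 8.5
ee_pos: [0.5794, -0.364, 0.0275]
tool_rot: [-3.139, -0.003, -1.232]
ft_force: [0.3, -0.2, 5.9]
finger_gap: 0.0347
```

>>> send_rows(increments="0 0 -0.03 0 0 0;0 0 -0.07 0 0 0;0 0 -0.12 0 0 0;0 0 -0.15 0 0 0;0 0 -0.15 0 0 0;0 0 -0.15 0 0 0")

```text
clock: 9.0
ee_pos: [0.5785, -0.3635, 0.1164]
tool_rot: [-3.14, -0.002, -1.233]
ft_force: [-0.6, 0.6, -1.8]
finger_gap: 0.0349
```

```bash
python3 go.py 498 -2.2 115 -66; python3 - <<'E'
from h import *
f=grab_frame("top");  crop(f,"pics/h7.png",460,160,140,110,5)
g=grab_frame("scene"); crop(g,"pics/h7s.png",110,110,140,110,5)
E
```

```text
pos [ 578.5 -363.5  116.4] rot [-1.7991e+02 -1.2000e-01 -7.0620e+01] q [-0.58  0.58  1.47 -0.    1.08  0.65] F [-0.6  0.6 -1.8] gap 34.9 t 9.0
inc [-0.6126 -0.0733  0.0012] [-0.0007 -0.0011 -0.0385] rows>= 8.8768050365342 0.6452557918993101
```

View pics/h7s.png

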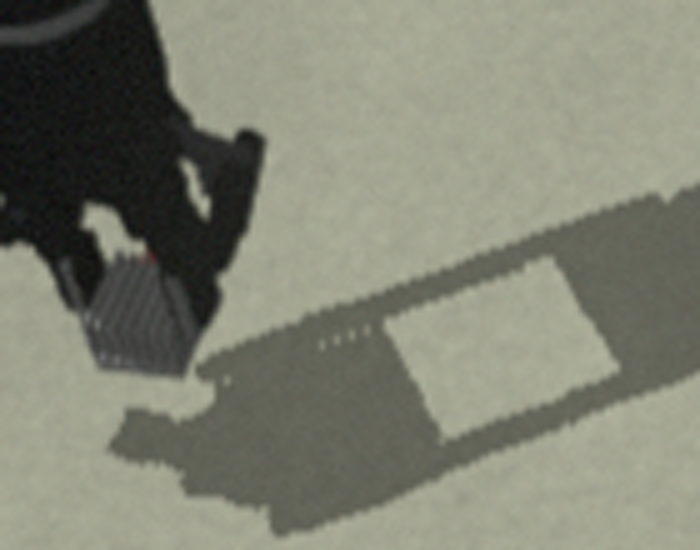

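View pics/h7.png

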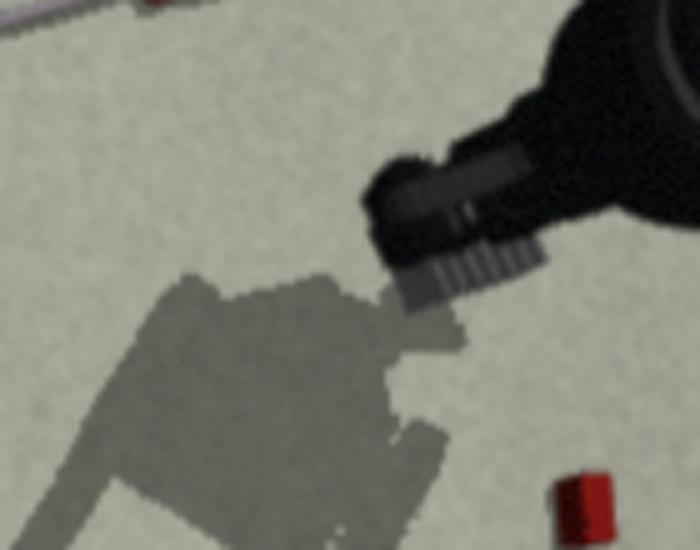

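Heat sink held level. Moving over the brick.

>>> send_rows(increments="-0.613 -0.073 0 0 0 -0.038;-0.613 -0.073 0 0 0 -0.038;-0.613 -0.073 0 0 0 -0.038;-0.613 -0.073 0 0 0 -0.038;-0.613 -0.073 0 0 0 -0.038;-0.613 -0.073 0 0 0 -0.038;-0.613 -0.073 0 0 0 -0.038;-0.613 -0.073 0 0 0 -0.038;-0.613 -0.073 0 0 0 -0.038;-0.613 -0.073 0 0 0 -0.038")

```text
clock: 9.93
ee_pos: [0.4939, 0.0034, 0.1135]
tool_rot: [3.137, 0.004, -1.148]
ft_force: [0.2, 0.4, -1.2]
finger_gap: 0.0353
```

>>> send_rows(increments="0 0 0 0 0 0;0 0 0 0 0 0;0 0 0 0 0 0;0 0 0 0 0 0")

```text
clock: 10.27
ee_pos: [0.4976, -0.003, 0.1147]
tool_rot: [3.141, -0.0, -1.155]
ft_force: [0.1, 0.2, -1.0]
finger_gap: 0.0349
```

```bash
python3 go.py 498 -2.2 56 -66
```

```text
pos [497.6  -3.  114.7] rot [179.96  -0.   -66.17] q [-0.03  0.33  1.93 -0.    0.88  1.13] F [ 0.1  0.2 -1. ] gap 34.9 t 10.27
inc [-0.0009 -0.0012  0.0978] [ 0.0003 -0.     -0.0014] rows>= 1.4070194935354514 0.023625986575585938
```

>>> send_rows(increments="-0.001 -0.001 0.04 0 0 -0.001;-0.001 -0.001 0.07 0 0 -0.001;-0.001 -0.001 0.09 0 0 -0.001;-0.001 -0.001 0.098 0 0 -0.001;-0.001 -0.001 0.098 0 0 -0.001;-0.001 -0.001 0.098 0 0 -0.001;-0.001 -0.001 0.098 0 0 -0.001")

```text
clock: 10.85
ee_pos: [0.4985, -0.0014, 0.057]
tool_rot: [-3.14, -0.001, -1.152]
ft_force: [-0.1, 1.4, -1.0]
finger_gap: 0.0353
```

```bash
python3 go.py 498 -2.2 52 -66; python3 -c "
from h import *
f=grab_frame('scene'); crop(f,'pics/h8s.png',260,180,110,85,7)"
```

```text
pos [498.5  -1.4  57. ] rot [-1.7991e+02 -5.0000e-02 -6.5980e+01] q [-0.03  0.41  1.99 -0.    0.74  1.13] F [-0.1  1.4 -1. ] gap 35.3 t 10.85
inc [0.0009 0.0013 0.0084] [-0.0007 -0.0004  0.0002] rows>= 0.1225677519321351 0.01401087266097436
```

View pics/h8s.png

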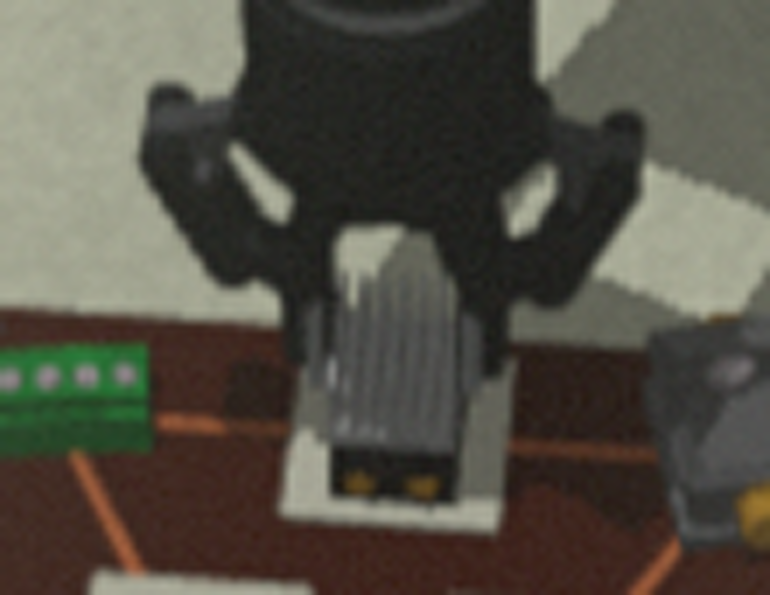

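The heat sink hangs square over the brick. Lowering until contact.

>>> send_rows(increments="0 0 0.004 0 0 0;0 0 0.007 0 0 0;0 0 0.007 0 0 0;0 0 0.007 0 0 0")

```text
clock: 11.23
ee_pos: [0.4976, -0.0009, 0.0521]
tool_rot: [3.142, -0.0, -1.151]
ft_force: [-0.6, 0.2, -0.6]
finger_gap: 0.0353
```

>>> send_rows(increments="0 0 0.001 0 0 0;0 0 0.002 0 0 0;0 0 0.002 0 0 0;0 0 0.002 0 0 0")

```text
clock: 11.57
ee_pos: [0.4978, -0.0009, 0.0515]
tool_rot: [-3.141, -0.0, -1.151]
ft_force: [-1.7, 1.4, 5.0]
finger_gap: 0.0351
```

Contact (5 N). Releasing.

>>> send_rows(increments="0 0 0 0 0 0;0 0 0 0 0 0;0 0 0 0 0 0;0 0 0 0 0 0", grip=-0.2)

```text
clock: 11.9
ee_pos: [0.4977, -0.001, 0.0508]
tool_rot: [3.141, -0.0, -1.151]
ft_force: [-0.7, 0.5, -0.1]
finger_gap: 0.0512
```

>>> send_rows(increments="0 0 -0.02 0 0 0;0 0 -0.06 0 0 0;0 0 -0.12 0 0 0;0 0 -0.18 0 0 0;0 0 -0.2 0 0 0;0 0 -0.2 0 0 0")

```text
clock: 12.4
ee_pos: [0.4999, -0.001, 0.1744]
tool_rot: [-3.134, -0.004, -1.151]
ft_force: [-0.2, 0.3, 0.2]
finger_gap: 0.0513
```

```bash
python3 go.py 560.5 348 150 64; python3 -c "
from h import *
f=grab_frame('scene'); crop(f,'pics/h9s.png',260,180,110,85,7)"
```

```text
pos [499.9  -1.  174.4] rot [-179.58   -0.2   -65.94] q [-0.03  0.26  1.85 -0.    1.02  1.13] F [-0.2  0.3  0.2] gap 51.3 t 12.4
inc [-0.4901 -0.329   0.0414] [ 1.0000e-04 -4.9000e-03 -1.0828e+00] rows>= 8.515066991264677 18.14766509263564
```

View pics/h9s.png

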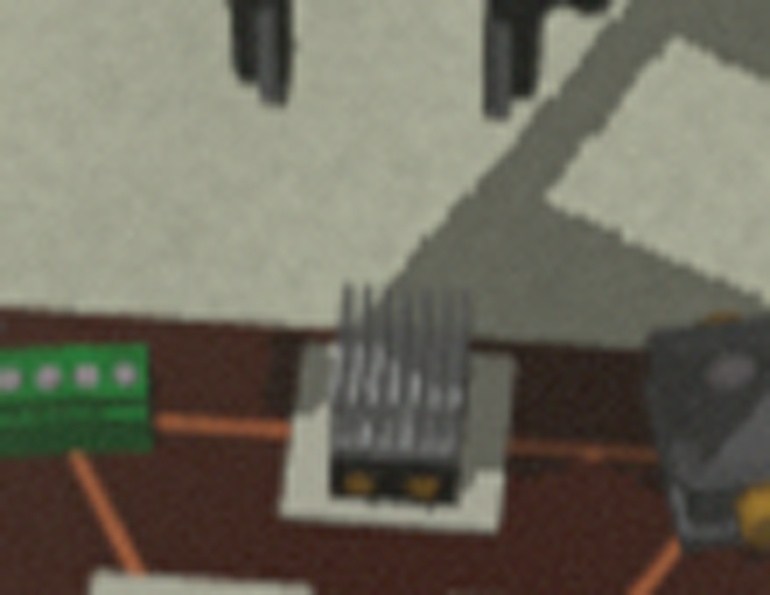

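Stack looks centred. On to the relay: first leg, with part of the turn.

>>> send_rows(increments="-0.49 -0.329 0 0 0 -0.58;-0.49 -0.329 0 0 0 -0.58;-0.49 -0.329 0 0 0 -0.58;-0.49 -0.329 0 0 0 -0.58;-0.49 -0.329 0 0 0 -0.58;-0.49 -0.329 0 0 0 -0.58;-0.49 -0.329 0 0 0 -0.58;-0.49 -0.329 0 0 0 -0.58;-0.49 -0.329 0 0 0 -0.58;-0.49 -0.329 0 0 0 -0.58")

```text
clock: 13.28
ee_pos: [0.5575, 0.3525, 0.1674]
tool_rot: [-3.141, 0.003, 0.074]
ft_force: [1.5, -0.8, 0.6]
finger_gap: 0.0513
```

>>> send_rows(increments="0 0 0 0 0 -0.5;0 0 0 0 0 -0.5;0 0 0 0 0 -0.5;0 0 0 0 0 -0.5;0 0 0 0 0 -0.5;0 0 0 0 0 -0.5;0 0 0 0 0 -0.5;0 0 0 0 0 -0.5;0 0 0 0 0 -0.5;0 0 0 0 0 -0.5")

```text
clock: 14.12
ee_pos: [0.5571, 0.3474, 0.1681]
tool_rot: [-3.139, 0.004, 1.112]
ft_force: [-0.3, 0.8, -0.1]
finger_gap: 0.0512
```

>>> send_rows(increments="0 0 0 0 0 0;0 0 0 0 0 0;0 0 0 0 0 0")

```text
clock: 14.37
ee_pos: [0.5578, 0.3478, 0.1701]
tool_rot: [-3.141, 0.001, 1.11]
ft_force: [-0.0, 0.2, -0.4]
finger_gap: 0.0509
```

```bash
python3 go.py 560.5 348 110 64; python3 - <<'E'
from h import *
f=grab_frame("top"); g=grab_frame("scene"); crop(f,"pics/s10.png",260,200,140,110,5); crop(f,"pics/y10.png",80,160,140,110,5);crop(g,"pics/y10s.png",410,250,140,110,5)
E
```

```text
pos [557.8 347.8 170.1] rot [-1.7997e+02  6.0000e-02  6.3620e+01] q [ 0.54  0.5   1.48 -0.    1.17 -0.57] F [-0.   0.2 -0.4] gap 50.9 t 14.37
inc [0.0023 0.0039 0.1001] [-0.0003  0.0005 -0.0032] rows>= 1.441836764612839 0.05432607022545703
```

View pics/s10.png

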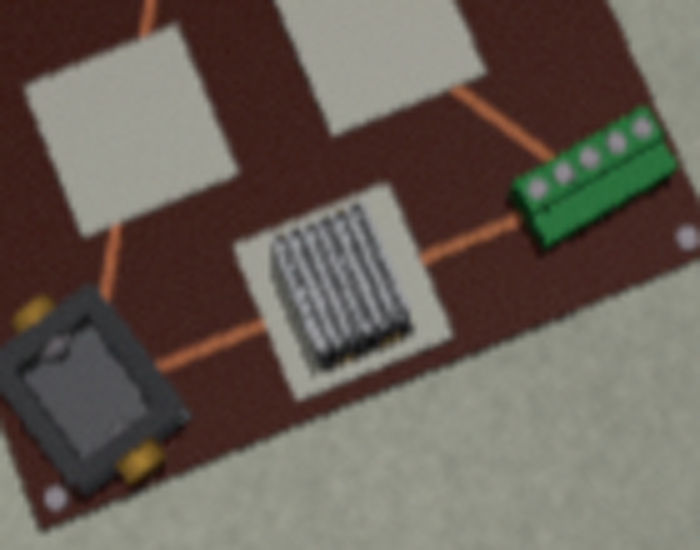

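View pics/y10s.png

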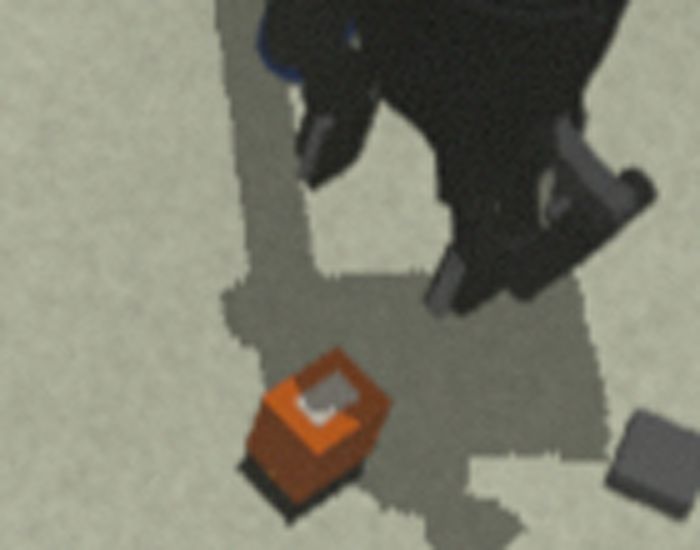

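The stack is well centred on its plate. The relay is below the open jaws, so I descend to grasp its upper part.

>>> send_rows(increments="0.002 0.004 0.06 0 0 -0.002;0.002 0.004 0.12 0 0 -0.002;0.002 0.004 0.165 0 0 -0.002;0.002 0.004 0.195 0 0 -0.002;0.002 0.004 0.203 0 0 -0.002;0.002 0.004 0.203 0 0 -0.002;0.002 0.004 0.203 0 0 -0.002")

```text
clock: 15.05
ee_pos: [0.5615, 0.3484, 0.05]
tool_rot: [3.141, -0.001, 1.115]
ft_force: [-0.0, -0.1, 0.5]
finger_gap: 0.0512
```

>>> send_rows(increments="0 0 0 0 0 0;0 0 0 0 0 0;0 0 0 0 0 0;0 0 0 0 0 0;0 0 0 0 0 0;0 0 0 0 0 0;0 0 0 0 0 0", grip=0.7, squeeze=80)

```text
clock: 15.63
ee_pos: [0.5619, 0.3486, 0.0513]
tool_rot: [3.139, -0.003, 1.115]
ft_force: [0.9, -0.3, 6.6]
finger_gap: 0.0262
```

>>> send_rows(increments="0 0 -0.03 0 0 0;0 0 -0.07 0 0 0;0 0 -0.12 0 0 0;0 0 -0.15 0 0 0;0 0 -0.15 0 0 0;0 0 -0.15 0 0 0;0 0 -0.15 0 0 0")

```text
clock: 16.22
ee_pos: [0.56, 0.3475, 0.1379]
tool_rot: [-3.14, 0.002, 1.115]
ft_force: [-1.1, -0.2, -0.8]
finger_gap: 0.0264
```

```bash
python3 go.py 457.3 88.5 140 127.5; python3 - <<'E'
from h import *
f=grab_frame("top"); g=grab_frame("scene"); crop(f,"pics/y11.png",80,160,140,110,5);crop(g,"pics/y11s.png",410,250,140,110,5)
E
```

```text
pos [560.  347.5 137.9] rot [-1.7993e+02  1.1000e-01  6.3900e+01] q [ 0.54  0.53  1.51 -0.    1.1  -0.58] F [-1.1 -0.2 -0.8] gap 26.4 t 16.22
inc [-0.4629  0.0362 -0.0026] [-1.0e-03  5.0e-04 -5.3e-01] rows>= 6.681426889538702 8.882392639369817
```

View pics/y11s.png

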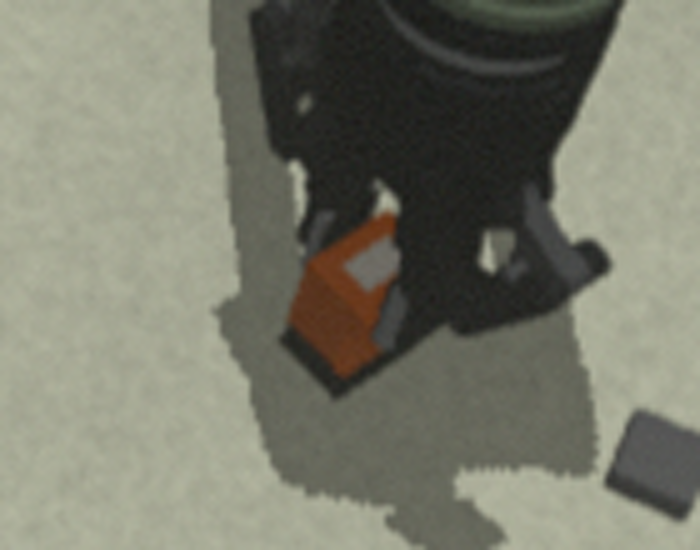

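View pics/y11.png

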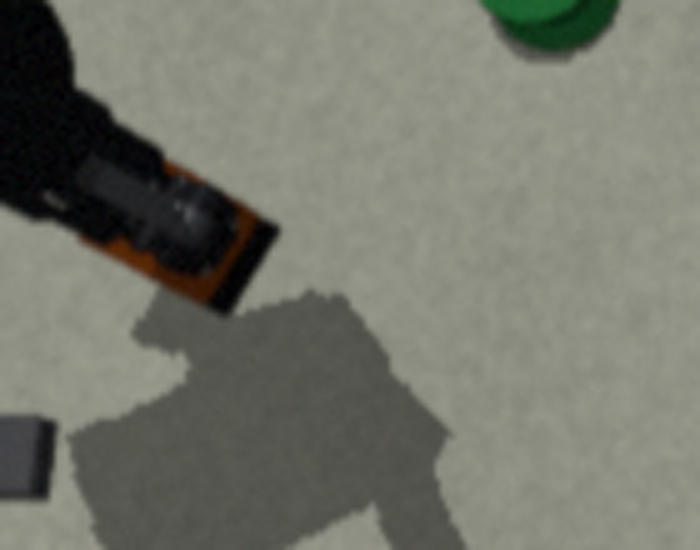

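Relay held upright. Moving over the clip holder and turning.

>>> send_rows(increments="-0.462 0.036 -0.003 0 0 -0.53;-0.462 0.036 -0.003 0 0 -0.53;-0.462 0.036 -0.003 0 0 -0.53;-0.462 0.036 -0.003 0 0 -0.53;-0.462 0.036 -0.003 0 0 -0.53;-0.462 0.036 -0.003 0 0 -0.53;-0.462 0.036 -0.003 0 0 -0.53;-0.462 0.036 -0.003 0 0 -0.53;-0.462 0.036 -0.003 0 0 -0.53;-0.462 0.036 -0.003 0 0 -0.53")

```text
clock: 17.15
ee_pos: [0.4575, 0.0888, 0.1401]
tool_rot: [-3.14, -0.001, 2.226]
ft_force: [-0.1, 0.6, -1.1]
finger_gap: 0.0263
```

>>> send_rows(increments="0 0 0 0 0 0;0 0 0 0 0 0;0 0 0 0 0 0;0 0 0 0 0 0")

```text
clock: 17.48
ee_pos: [0.4582, 0.0899, 0.1406]
tool_rot: [-3.141, -0.0, 2.225]
ft_force: [-0.2, 0.5, -1.3]
finger_gap: 0.0266
```

```bash
python3 go.py 458 89 92 127.5
```

```text
pos [458.2  89.9 140.6] rot [-1.7997e+02 -1.0000e-02  1.2748e+02] q [ 0.17  0.25  1.96 -0.    0.93 -2.06] F [-0.2  0.5 -1.3] gap 26.6 t 17.48
inc [-0.001 -0.001  0.081] [-0.0003 -0.0001 -0.0002] rows>= 1.165778583779872 0.00529773212029443
```

>>> send_rows(increments="-0.001 -0.001 0.03 0 0 0;-0.001 -0.001 0.06 0 0 0;-0.001 -0.001 0.078 0 0 0;-0.001 -0.001 0.078 0 0 0;-0.001 -0.001 0.078 0 0 0;-0.001 -0.001 0.078 0 0 0")

```text
clock: 17.98
ee_pos: [0.4587, 0.0889, 0.0946]
tool_rot: [3.141, 0.001, 2.225]
ft_force: [0.5, 0.3, -1.5]
finger_gap: 0.0263
```

```bash
python3 go.py 458 89 80 127.5; python3 - <<'E'
from h import *
g=grab_frame("scene"); crop(g,"pics/y12s.png",310,180,110,85,7)
f=grab_frame("top"); crop(f,"pics/y12.png",230,230,110,85,7)
E
```

```text
pos [458.7  88.9  94.6] rot [1.7994e+02 4.0000e-02 1.2750e+02] q [ 0.17  0.32  2.02 -0.    0.8  -2.06] F [ 0.5  0.3 -1.5] gap 26.3 t 17.98
inc [ 0.0008 -0.0008  0.0244] [0.0005 0.0003 0.    ] rows>= 0.351535888293449 0.009203395453890942
```

View pics/y12s.png

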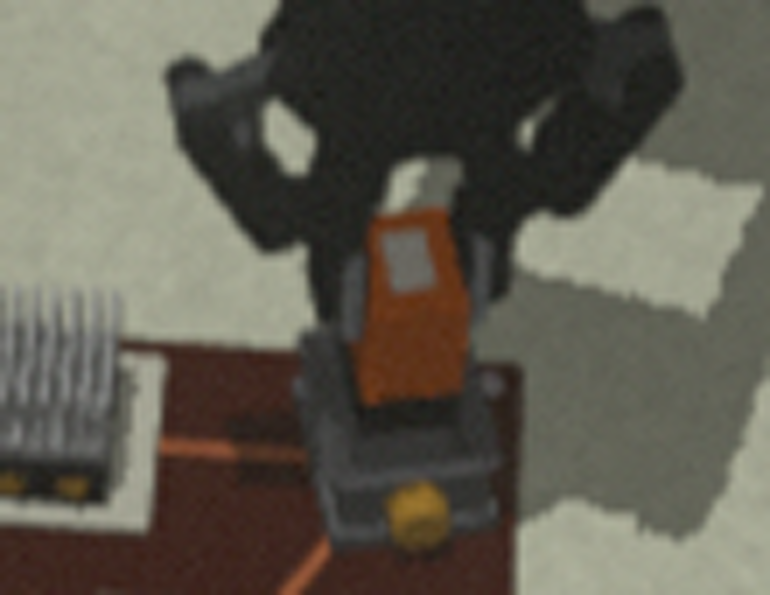

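View pics/y12.png

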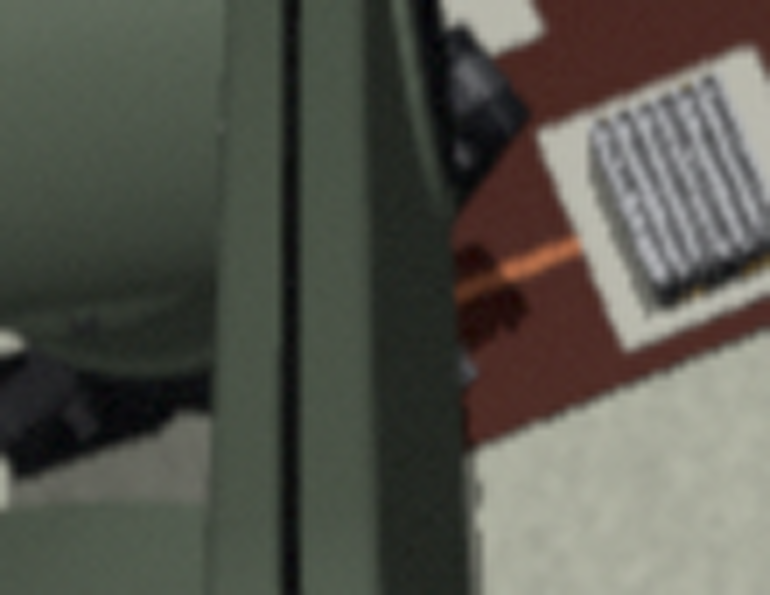

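The relay is centred across the mouth. Lowering in small steps.

>>> send_rows(increments="0.0005 -0.0005 0.006 0 0 0;0.0005 -0.0005 0.012 0 0 0;0.0005 -0.0005 0.018 0 0 0;0.0005 -0.0005 0.022 0 0 0;0.0005 -0.0005 0.022 0 0 0")

```text
clock: 18.5
ee_pos: [0.4572, 0.0886, 0.0803]
tool_rot: [-3.14, -0.001, 2.225]
ft_force: [-0.0, -0.9, -0.9]
finger_gap: 0.0262
```

>>> send_rows(increments="0 0 0.004 0 0 0;0 0 0.007 0 0 0;0 0 0.007 0 0 0;0 0 0.007 0 0 0")

```text
clock: 18.83
ee_pos: [0.4582, 0.0889, 0.0768]
tool_rot: [3.141, 0.001, 2.225]
ft_force: [1.0, 0.4, 0.1]
finger_gap: 0.0261
```

>>> send_rows(increments="0 0 0.003 0 0 0;0 0 0.006 0 0 0;0 0 0.006 0 0 0")

```text
clock: 19.08
ee_pos: [0.4579, 0.0887, 0.0732]
tool_rot: [3.141, 0.001, 2.226]
ft_force: [0.9, 0.0, 0.0]
finger_gap: 0.0265
```

>>> send_rows(increments="0 0 0.003 0 0 0;0 0 0.006 0 0 0;0 0 0.006 0 0 0")

```text
clock: 19.33
ee_pos: [0.4573, 0.0886, 0.0688]
tool_rot: [-3.141, -0.0, 2.225]
ft_force: [2.1, -0.2, -5.2]
finger_gap: 0.0262
```

>>> send_rows(increments="0 0 0.003 0 0 0;0 0 0.006 0 0 0;0 0 0.006 0 0 0")

```text
clock: 19.58
ee_pos: [0.458, 0.089, 0.0654]
tool_rot: [3.141, 0.0, 2.225]
ft_force: [2.3, 2.3, -4.3]
finger_gap: 0.0266
```

The force turned downward, so the balls have snapped into the notch. Pressing on to the floor.

>>> send_rows(increments="0 0 0.002 0 0 0;0 0 0.004 0 0 0;0 0 0.004 0 0 0")

```text
clock: 19.83
ee_pos: [0.4581, 0.089, 0.0652]
tool_rot: [3.14, 0.0, 2.225]
ft_force: [-2.6, 1.7, 13.5]
finger_gap: 0.0264
```

>>> send_rows(increments="0 0 0.002 0 0 0;0 0 0.004 0 0 0;0 0 0.004 0 0 0")

```text
clock: 20.08
ee_pos: [0.4582, 0.089, 0.0651]
tool_rot: [3.14, 0.001, 2.225]
ft_force: [-7.4, 0.3, 35.9]
finger_gap: 0.0266
```

Hard stop at 65.1 mm (36 N), which matches fully home. Relaxing the push, opening and retreating.

>>> send_rows(increments="0 0 -0.006 0 0 0;0 0 -0.006 0 0 0")

```text
clock: 20.25
ee_pos: [0.4581, 0.0889, 0.0655]
tool_rot: [3.14, 0.001, 2.225]
ft_force: [2.6, 1.9, -2.7]
finger_gap: 0.0265
```

>>> send_rows(increments="0 0 0 0 0 0;0 0 0 0 0 0;0 0 0 0 0 0;0 0 0 0 0 0;0 0 0 0 0 0", grip=-0.1)

```text
clock: 20.67
ee_pos: [0.4574, 0.0886, 0.0643]
tool_rot: [-3.14, -0.0, 2.225]
ft_force: [0.2, -0.6, -0.2]
finger_gap: 0.0472
```

>>> send_rows(increments="0 0 -0.02 0 0 0;0 0 -0.06 0 0 0;0 0 -0.12 0 0 0;0 0 -0.18 0 0 0;0 0 -0.18 0 0 0;0 0 -0.18 0 0 0")

```text
clock: 21.17
ee_pos: [0.4588, 0.0889, 0.1744]
tool_rot: [3.138, 0.002, 2.225]
ft_force: [-1.3, -0.6, -0.5]
finger_gap: 0.047
```

```bash
python3 go.py 385 281.3 150 90; python3 - <<'E'
from h import *
g=grab_frame("scene"); crop(g,"pics/y13s.png",310,180,110,85,7)
E
```

```text
pos [458.8  88.9 174.4] rot [1.7977e+02 1.3000e-01 1.2750e+02] q [ 0.17  0.21  1.92 -0.    1.01 -2.06] F [-1.3 -0.6 -0.5] gap 47.0 t 21.17
inc [0.3293 0.0975 0.0403] [0.0022 0.0004 0.3125] rows>= 4.975690873328714 5.238141852499536
```

View pics/y13s.png

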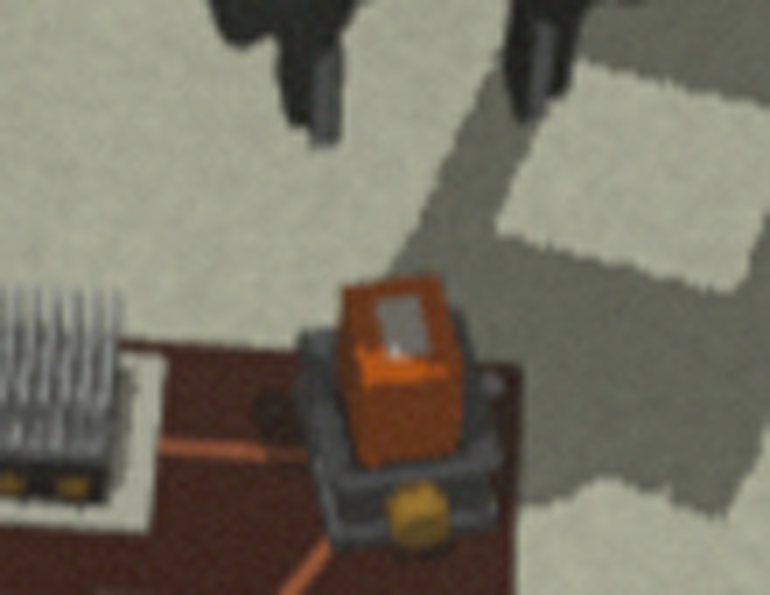

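Relay is fully seated. On to the capacitor, with jaw yaw 60°.

>>> send_rows(increments="0.329 0.0975 0 0 0 0.5625;0.329 0.0975 0 0 0 0.5625;0.329 0.0975 0 0 0 0.5625;0.329 0.0975 0 0 0 0.5625;0.329 0.0975 0 0 0 0.5625;0.329 0.0975 0 0 0 0.5625;0.329 0.0975 0 0 0 0.5625;0.329 0.0975 0 0 0 0.5625;0.329 0.0975 0 0 0 0.5625;0.329 0.0975 0 0 0 0.5625", grip=-0.4)

```text
clock: 22.05
ee_pos: [0.3826, 0.2805, 0.1705]
tool_rot: [-3.14, 0.005, 1.061]
ft_force: [-0.4, -0.4, -0.7]
finger_gap: 0.06
```

>>> send_rows(increments="0 0 0 0 0 0;0 0 0 0 0 0;0 0 0 0 0 0;0 0 0 0 0 0")

```text
clock: 22.38
ee_pos: [0.3837, 0.2807, 0.1721]
tool_rot: [-3.141, 0.001, 1.068]
ft_force: [0.6, 0.6, 0.2]
finger_gap: 0.0595
```

```bash
python3 go.py 385 281.3 36 60; python3 - <<'E'
from h import *
g=grab_frame("scene"); crop(g,"pics/c14s.png",410,170,140,110,5)
f=grab_frame("top"); crop(f,"pics/c14.png",225,160,180,145,4)
E
```

```text
pos [383.7 280.7 172.1] rot [-1.7997e+02  7.0000e-02  6.1210e+01] q [ 0.61  0.23  1.9  -0.    1.01 -0.46] F [0.6 0.6 0.2] gap 59.5 t 22.38
inc [0.0022 0.0015 0.2268] [-0.0002  0.0006  0.01  ] rows>= 3.2639930557605648 0.16861507273557727
```

View pics/c14s.png

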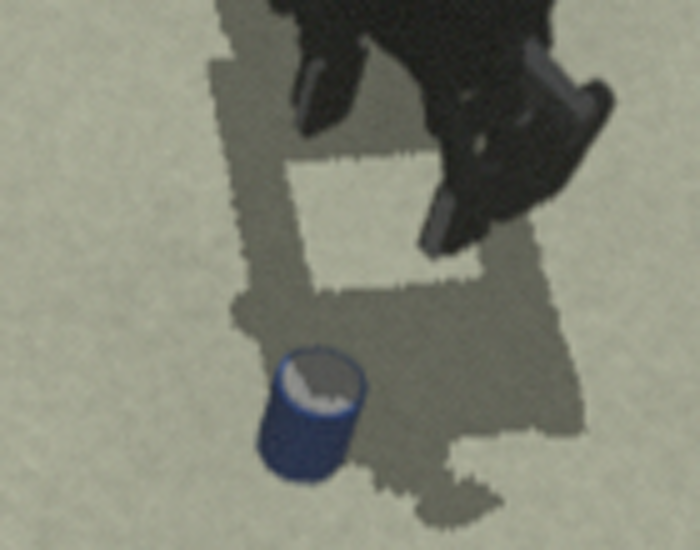

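View pics/c14.png

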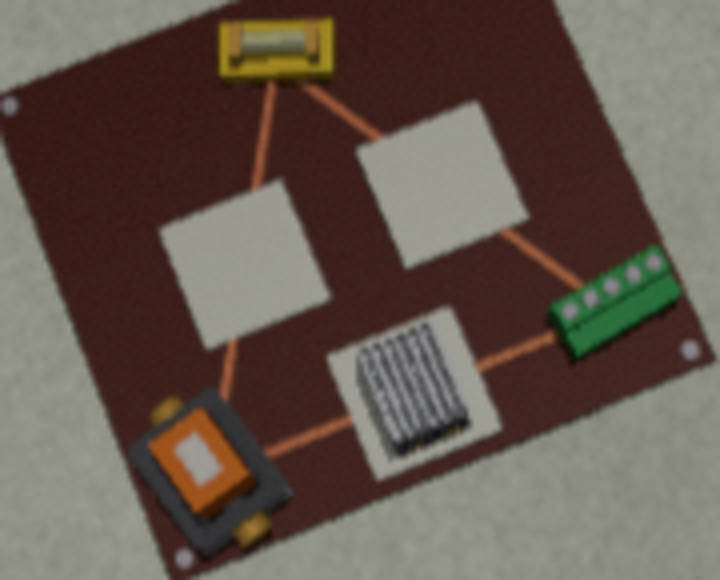

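The relay and stack look right. Descending on the capacitor.

>>> send_rows(increments="0.002 0.001 0.06 0 0 0.01;0.002 0.001 0.12 0 0 0.01;0.002 0.001 0.175 0 0 0.01;0.002 0.001 0.215 0 0 0.01;0.002 0.001 0.227 0 0 0.01;0.002 0.001 0.227 0 0 0.01;0.002 0.001 0.227 0 0 0.01")

```text
clock: 23.07
ee_pos: [0.3856, 0.2821, 0.0371]
tool_rot: [3.141, -0.001, 1.046]
ft_force: [1.2, 1.0, 0.1]
finger_gap: 0.0599
```

>>> send_rows(increments="0 0 0 0 0 0;0 0 0 0 0 0;0 0 0 0 0 0;0 0 0 0 0 0;0 0 0 0 0 0;0 0 0 0 0 0;0 0 0 0 0 0", grip=0.6, squeeze=40)

```text
clock: 23.65
ee_pos: [0.3861, 0.2825, 0.0382]
tool_rot: [3.14, -0.003, 1.046]
ft_force: [-0.1, 0.4, 7.5]
finger_gap: 0.0337
```

>>> send_rows(increments="0 0 -0.03 0 0 0;0 0 -0.08 0 0 0;0 0 -0.14 0 0 0;0 0 -0.19 0 0 0;0 0 -0.19 0 0 0;0 0 -0.19 0 0 0;0 0 -0.19 0 0 0")

```text
clock: 24.23
ee_pos: [0.3845, 0.2814, 0.1504]
tool_rot: [-3.142, 0.0, 1.046]
ft_force: [-0.1, -0.0, -0.7]
finger_gap: 0.0337
```

```bash
python3 go.py 597 -13.2 150 -10; python3 - <<'E'
from h import *
g=grab_frame("scene"); crop(g,"pics/c15s.png",410,150,140,110,5)
E
```

```text
pos [384.5 281.4 150.4] rot [-1.800e+02  2.000e-02  5.991e+01] q [ 0.61  0.26  1.93 -0.    0.96 -0.44] F [-0.1 -0.  -0.7] gap 33.7 t 24.23
inc [-0.2473  0.5526  0.0007] [1.000e-04 2.000e-04 5.826e-01] rows>= 8.710448038909574 9.764652976813757
```

View pics/c15s.png

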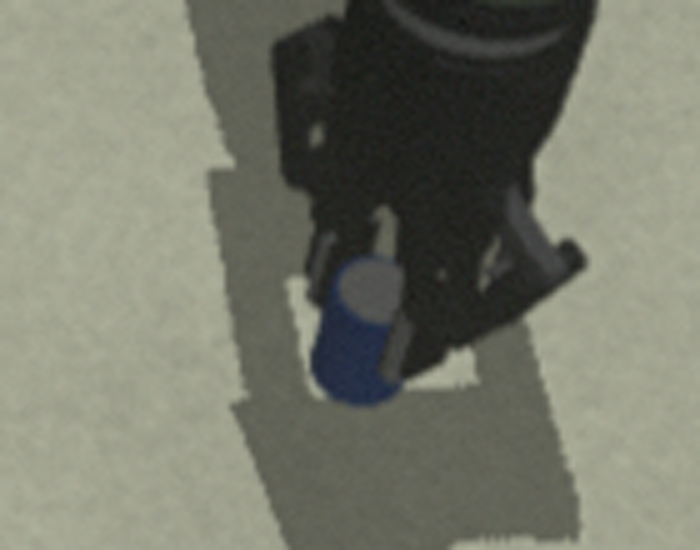

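Capacitor held upright. Moving to its square.

>>> send_rows(increments="-0.247 0.552 0 0 0 0.583;-0.247 0.552 0 0 0 0.583;-0.247 0.552 0 0 0 0.583;-0.247 0.552 0 0 0 0.583;-0.247 0.552 0 0 0 0.583;-0.247 0.552 0 0 0 0.583;-0.247 0.552 0 0 0 0.583;-0.247 0.552 0 0 0 0.583;-0.247 0.552 0 0 0 0.583;-0.247 0.552 0 0 0 0.583")

```text
clock: 25.12
ee_pos: [0.6, -0.0174, 0.1483]
tool_rot: [3.14, -0.0, -0.185]
ft_force: [0.5, 0.3, -0.9]
finger_gap: 0.0338
```

>>> send_rows(increments="0 0 0 0 0 0;0 0 0 0 0 0;0 0 0 0 0 0;0 0 0 0 0 0")

```text
clock: 25.45
ee_pos: [0.5965, -0.0116, 0.15]
tool_rot: [3.141, 0.001, -0.173]
ft_force: [-0.5, 0.1, -0.4]
finger_gap: 0.0337
```

```bash
python3 go.py 597 -13.2 50 -10
```

```text
pos [596.5 -11.6 150. ] rot [ 1.7999e+02  8.0000e-02 -9.8900e+00] q [-0.04  0.43  1.66  0.    1.06  0.13] F [-0.5  0.1 -0.4] gap 33.7 t 25.45
inc [0.0015 0.0025 0.1667] [0.0001 0.0007 0.0009] rows>= 2.3983224290945446 0.019275353637234156
```

>>> send_rows(increments="0.001 0.002 0.06 0 0 0;0.001 0.002 0.11 0 0 0;0.001 0.002 0.15 0 0 0;0.001 0.002 0.167 0 0 0;0.001 0.002 0.167 0 0 0;0.001 0.002 0.167 0 0 0")

```text
clock: 25.95
ee_pos: [0.598, -0.0133, 0.0508]
tool_rot: [3.142, -0.001, -0.174]
ft_force: [1.0, 0.1, 0.9]
finger_gap: 0.0338
```

>>> send_rows(increments="0 0 0.003 0 0 0;0 0 0.005 0 0 0;0 0 0.007 0 0 0;0 0 0.007 0 0 0;0 0 0.007 0 0 0")

```text
clock: 26.37
ee_pos: [0.5979, -0.0139, 0.0466]
tool_rot: [-3.142, -0.001, -0.175]
ft_force: [-0.7, -0.7, -0.7]
finger_gap: 0.0339
```

```bash
python3 go.py 597 -13.2 45 -10; python3 - <<'E'
from h import *
g=grab_frame("scene"); crop(g,"pics/c16s.png",230,200,140,110,5)
E
```

```text
pos [597.9 -13.9  46.6] rot [-1.800e+02 -5.000e-02 -1.005e+01] q [-0.04  0.54  1.76 -0.    0.83  0.13] F [-0.7 -0.7 -0.7] gap 33.9 t 26.37
inc [-0.0017 -0.0009  0.0027] [-0.     -0.0004 -0.0004] rows>= 0.04685311897956336 0.009710412091994008
```

View pics/c16s.png

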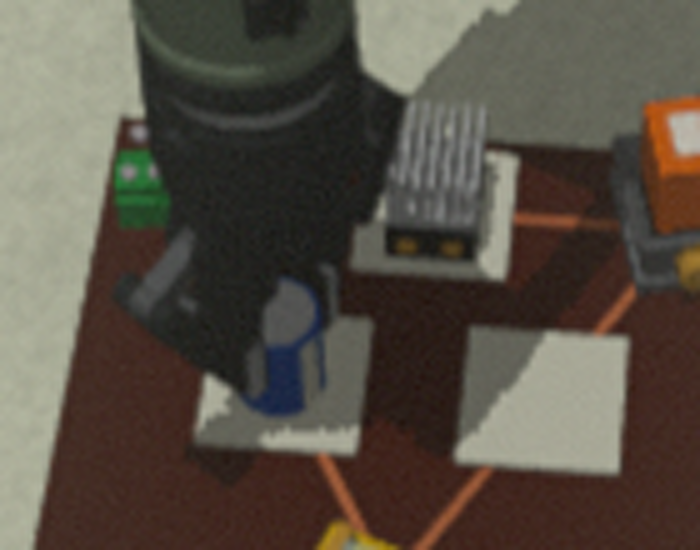

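>>> send_rows(increments="0 0 0.001 0 0 0;0 0 0.002 0 0 0;0 0 0.002 0 0 0;0 0 0.002 0 0 0")

```text
clock: 26.75
ee_pos: [0.5979, -0.0138, 0.0461]
tool_rot: [-3.142, -0.001, -0.175]
ft_force: [-1.9, -0.1, 7.1]
finger_gap: 0.0339
```

>>> send_rows(increments="0 0 0.001 0 0 0;0 0 0.001 0 0 0;0 0 0.001 0 0 0")

```text
clock: 27.0
ee_pos: [0.598, -0.0138, 0.046]
tool_rot: [-3.142, -0.001, -0.175]
ft_force: [-2.6, -0.1, 9.7]
finger_gap: 0.0338
```

Capacitor is on the plate (firm stop). Releasing and retreating.

>>> send_rows(increments="0 0 -0.001 0 0 0;0 0 -0.001 0 0 0;0 0 -0.001 0 0 0;0 0 -0.001 0 0 0;0 0 -0.001 0 0 0", grip=-0.15)

```text
clock: 27.42
ee_pos: [0.5976, -0.0138, 0.0446]
tool_rot: [3.141, 0.0, -0.175]
ft_force: [-0.1, 0.3, -0.2]
finger_gap: 0.049
```

>>> send_rows(increments="0 0 -0.02 0 0 0;0 0 -0.06 0 0 0;0 0 -0.12 0 0 0;0 0 -0.18 0 0 0;0 0 -0.24 0 0 0;0 0 -0.28 0 0 0;0 0 -0.28 0 0 0")

```text
clock: 28.0
ee_pos: [0.6006, -0.0139, 0.2191]
tool_rot: [-3.14, -0.012, -0.175]
ft_force: [1.2, -0.5, 0.9]
finger_gap: 0.0493
```

```bash
python3 go.py 560 -350 210 -20
```

```text
pos [600.6 -13.9 219.1] rot [-179.91   -0.68  -10.05] q [-0.04  0.37  1.56 -0.    1.2   0.13] F [ 1.2 -0.5  0.9] gap 49.3 t 28.0
inc [0.0309 0.5633 0.0148] [-0.0012 -0.0056  0.0829] rows>= 8.12038517597837 1.3934244280836041
```

>>> send_rows(increments="0.03 0.56 0 0 0 0;0.03 0.56 0 0 0 0;0.03 0.56 0 0 0 0;0.03 0.56 0 0 0 0;0.03 0.56 0 0 0 0;0.03 0.56 0 0 0 0;0.03 0.56 0 0 0 0;0.03 0.56 0 0 0 0;0.03 0.56 0 0 0 0;0.03 0.56 0 0 0 0")

```text
clock: 28.83
ee_pos: [0.5557, -0.3501, 0.2114]
tool_rot: [-3.141, 0.002, -0.179]
ft_force: [0.0, 0.2, 0.6]
finger_gap: 0.0489
```

>>> send_rows(increments="0 0 0 0 0 0;0 0 0 0 0 0;0 0 0 0 0 0;0 0 0 0 0 0")

```text
clock: 29.17
ee_pos: [0.5573, -0.3463, 0.2131]
tool_rot: [-3.141, -0.0, -0.173]
ft_force: [0.3, -0.5, 0.2]
finger_gap: 0.0492
```

```bash
python3 - <<'E'
from h import *
f=grab_frame("top"); g=grab_frame("scene"); crop(f,"pics/end.png",225,145,185,150,4); crop(g,"pics/ends.png",230,205,165,130,4)
def c(f,m,roi,z,l):
    u,v,w,h=roi; M=np.zeros(m.shape,np.uint8); M[v:v+h,u:u+w]=m[v:v+h,u:u+w]
    cs,_=cv2.findContours(M,0,1)
    if not cs: print(l,"none");return
    k=max(cs,key=cv2.contourArea); r=cv2.minAreaRect((onz(f,k[:,0],z)*1000).astype(np.float32)); print(l,np.round(r[0],1),np.round(r[1],1),round(r[2],1))
for f,rr,rc in((f,(255,245,55,55),(310,175,55,60)),(g,(345,205,50,50),(260,250,55,45))):
    hs=cv2.cvtColor(f["image"],cv2.COLOR_RGB2HSV); H,S,V=[hs[...,i].astype(int) for i in range(3)]
    c(f,(H<15)&(S>150)&(V>150),rr,.068,"relaytop")
    c(f,(H>105)&(H<130)&(S>80),rc,.030,"cap mid")
E
```

```text
relaytop [458.3  87. ] [32.3 24.6] 37.5
cap mid [594.  -13.6] [33.8 30.9] 84.5
relaytop [457.2  87.4] [33.2 26.1] 38.2
cap mid [601.6 -13. ] [50.2 32.8] 31.7
```

View pics/end.png

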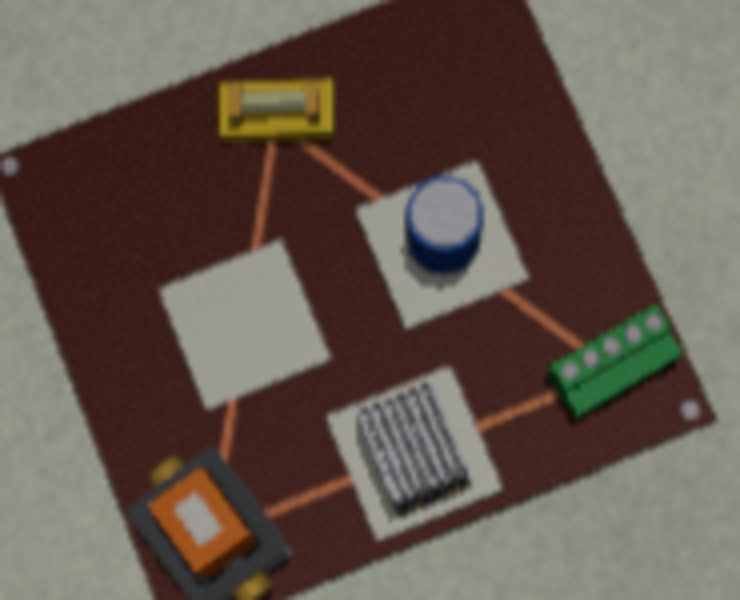

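View pics/ends.png

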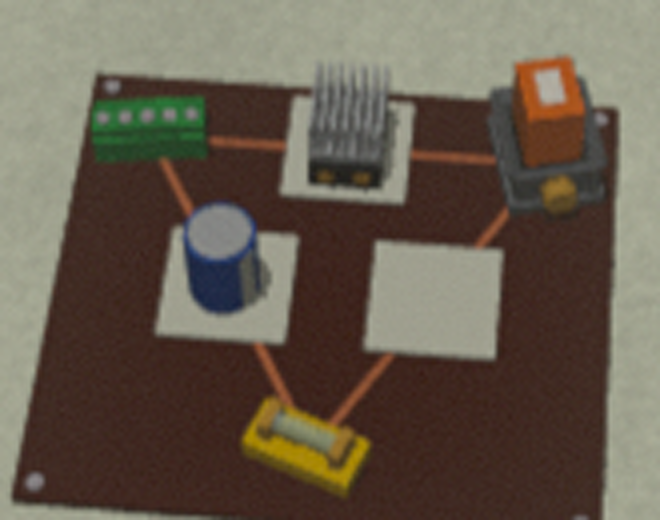

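Both views show everything in place and upright with the arm clear. The relay top at the home height agrees between the views to about 1 mm. Handing in.

```bash
python3 -c "
from rig import *
print(finish_job())"
```

```text
the job is handed in; nothing more can be done
None
```

All four parts are placed and released, and the job was handed in at about 29 s. `finish_job` returned no verdict.

- **Relay:** It snapped past the sprung balls and then came to a hard stop at 36 N, at the height expected for fully home. In both camera views its top, taken at the home height, falls within about 2 mm of the holder centre, and the two views agree to about 1 mm.
- **Rectifier:** It lies about 1 mm from the middle of the square between the clip holder and the terminal block, measured in both views before the heat sink went on.
- **Heat sink:** It was lowered fins up onto the rectifier until it made contact at 5 N, then released. In the last pictures it looks level and centred on the brick. I judged that by eye and did not measure it.
- **Capacitor:** It stands upright on the square between the terminal block and the fuse block, released with the gripper about 1 mm from the centre. The final colour-mask centres (594, -14 and 602, -13 mm, against the centre at 597, -13) differ because the mask misses the silver top and shaded side. They bracket the target, well within the 14 mm limit.

At the end the arm was parked about 0.35 m away in y, touching nothing, with tool forces at noise level. No check failed.

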